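Stand a small-footed flask on the scanning turntable and index the table

ROBOT

A 7-joint arm with a two-finger parallel gripper is mounted at the origin on a cart in front of the work surface, level with it; the furniture and walls round the work are solid. World frame = base frame: x ahead of the robot, y to its left, z up, the work surface at z = 0. Lengths are in m, angles in rad, forces in N, time in s.
With the tool pointing down it reaches from about 0.425 to 0.925 m from the base axis. Payload 6.8 kg.
Tool frame: the origin (TCP) lies midway between the tips of the shut fingers; the grasp point (between the pads) lies 19 mm behind it; z points along the fingers, y is the direction in which the jaws open and shut (so a half turn about z gives the same grasp; the last joint's range is limited). The gripper opens to 85 mm and grips with 20 to 120 N. Pads are 22 mm wide; open, the fingers measure 114 mm over their backs; the gripper's body (76 mm by 85 mm) begins 54 mm behind the grasp point. The pads swing forward as they close: fully open they stand 13 mm farther back than shut.
Start: joints at [1.098, 0.477, 0.022, 1.555, -0.011, 1.109, -0.083], TCP at [0.241, -0.631, 0.192] pointing down, gripper open.
Joint ranges: [-2.96, 2.96], [-0.34, 2.1], [-1.41, 1.46], [0.24, 2.44], [-1.37, 4.51], [0.17, 1.92], [-2.96, 2.96]. Speed limits (rad/s): [2.39, 2.39, 3.14, 3.14, 3.14, 3.14, 3.14].

INTERFACE

Orientations are given as a rotation vector (axis times angle).
In Python, from bench import r gives the robot as it stands. The module is installed in compiled form; this text tells all that it offers.
- The arm moves only by the tool play_rows, never from a script. Its argument "plan" is a list of rows, each a list of 7 numbers: the shift along the world's x, y, z in mm, then the turn, a rotation vector about the world's x, y, z in rad, then the finger opening in mm, from 0 to 85.4. A call has 1 to 12 rows; each row is the pose to reach, as a shift and turn from the pose commanded when the call began; what a row does not reach only later rows make up. A row lasts 1/10 s, in which the tool goes at most 50 mm and 8.59 degrees, less where a joint would pass 70% of its speed; a pose out of reach is approached as far as the arm can. A call with a gripper value outside its range is refused whole. The fingers move at their own pace and stop on an object; "grip_force" is the grip in N (left out, the last holds). Time passes only in rows, so rows that repeat a pose let the fingers close. It gives the time, the measured TCP pose, the force and the opening at its end, in the units of the state.
- r.get_obs(): the state, without advancing time (a new reading comes with each control period).
- r.grab_frame(name): name is "scene" or "top"; returns a dict with "color" (384x512x3 uint8, blue, green, red), "z_map" (384x512 float32, m along the optical axis (not along the pixel's ray), 0 where there is no reading), "camera_matrix" (3x3 intrinsics, pixels), "R" (3x3) and "t" (3): a world point X has camera coordinates R X + t. Camera axes: x right, y down, z forward; pixel columns grow to the right and rows downward; lengths in m; the calibration is good to about 2 mm. A picture is of the moment at which its call begins.
- r.hand_in(): hands the job in, once; it reports no verdict.
The state is a dict: "clock": time; "joints": joint angles; "qvel": joint speeds; "tau": joint torques, N m; "tcp_pos": TCP position; "orientation": TCP orientation; "contact_force": force on the tool from outside, world axes, zero at the start; "moment": the same for the moment, N m; "grip_width": finger opening in m.
Only numpy, scipy, OpenCV 4.12 (cv2) and the standard library are available. Lean on these libraries where they do the work, as an engineer would, in place of code of your own. Each camera call takes 0.05 s, during which the arm holds its last target.

TASK

Lift the clay flask out of its sloping cradle, gently stand it upright in the middle of the scanning turntable with its foot inside the printed ring, and let go. Then prove that it stands without wobble: turn the turntable anticlockwise, feeling with its handle for the hidden place where the index pin drops fully into its notch, and leave it locked there with the flask still standing steadily inside the ring. Do not let the flask fall over or disturb the air blower, card box and putty.

Things in the scene. Friction and masses are not known exactly. Their poses are not given: they have to be found in the camera images.
- flask_mid (a point): clay flask, 150 mm tall, round, about 0.22 kg; this point is on its axis half-way up (75 mm from the foot), z axis from foot to mouth. Flat foot 24 mm across, belly 42 mm across 54 mm up, straight neck 17 mm across from 98 to 136 mm up (grip it there), rim 25 mm across. It starts in the cradle, leaning 40 degrees from vertical away from the robot and to the left, neck free all round.
- platter_center (a point): centre of the turntable's platter on its flat top, 37 mm above the desk, z up. Black disc 192 mm across with small white dots; a thin white printed ring 60 mm across round the centre shows where the foot goes.
- handle (a point): the turntable's handle: an upright black round knob 13 mm across (15 mm at its head), rising from an aluminium arm (top 36.5 mm above the desk) to 74 mm above the desk, 118 mm from the platter's axis, beyond its edge; this point is on the knob's axis 56 mm above the desk. It turns with the platter.
- platter (a joint): platter angle, positive anticlockwise from above; light drag (under 1 N at the handle), stays where left. Starts at -1.0 to -0.65; stops at -1.6 and 1.6. The hidden notch comes to the pin at an unknown angle from -0.2 to 0.3. Within about 0.08 of it the pin pulls the freed platter fully in by itself; about 3 N at the handle pushes it on through.
- index_pin (a joint): travel of the sprung index pin, which points at the turntable's axis from a small steel block on the foot's rim: 0 while it rides on the rim under the platter, about 0.006 when fully in its notch. Its black end knob moves inward with it. It works by itself: no need to touch it.
- turntable: the turntable's fixed round grey foot, 240 mm across and 12 mm high with a degree scale, the steel index-pin block on its far-left rim up to 36 mm high and reaching 150 mm from the axis; origin on the desk under the centre. It carries the platter.
- cradle: sloping plywood cradle, fixed, base 150 x 88 mm; origin on the desk under the base's centre, its -x axis points to the side where the flask's mouth leans. The flask's foot stands on a toe board (foot centre at x = 40, z = 24 mm) and its belly lies in a cork-lined V of two boards about 70 mm wide that reach 81 mm up along the flask from its foot.
- air_blower: bystander: black rubber air blower with a thin red nozzle, 58 mm across, 125 mm tall, standing; origin under its foot. Leave it.
- finds_box: bystander: lidded cardboard box 64 x 89 x 40 mm; origin under its centre. Leave it.
- putty: bystander: block of putty 36 x 59 x 23 mm; origin under its centre. Leave it.

How it is judged:
By the outcome, as a careful person would: the job done as asked, in the order asked, and still so for the second after the job is handed in, with the robot touching nothing.
It also fails if it takes over 72 s, if anything falls off the work surface, if the arm or the gripper's body presses on something with over 40 N, if the wrist force passes 120 N, or if a joint passes its speed limit or range.

## Working session

There is one attempt and no reset: what is moved stays moved. The work goes in short steps, Python scripts to look and compute and a tool call to move; the robot and the scene stay as the last step left them, time stands still between calls to the robot, and variables do not carry over. Pictures are saved under pics/ and viewed, and the job is handed in when it is done.

Besides the shell and the picture viewer there is one more tool, called after "Request:" as name(argument=value, ...), one argument or row to a line, values as JSON. play_rows: Moves the arm, as the interface text tells. Its arguments: {"type":"object","properties":{"plan":{"type":"array"},"grip_force":{"type":"number"}},"required":["plan"]}

```bash
mkdir -p pics; ls; cat > h.py <<'E'
from bench import r
import numpy as np, cv2
def grab(n,tag):
    f=r.grab_frame(n); cv2.imwrite(f'pics/{tag}.png',f['color']); np.savez(f'{tag}.npz',**f); return f
def pts(f):
    z=f['z_map'];K=f['camera_matrix'];v,u=np.mgrid[:z.shape[0],:z.shape[1]]
    P=np.stack([(u-K[0,2])/K[0,0]*z,(v-K[1,2])/K[1,1]*z,z],-1)
    W=(P-f['t'])@f['R']; W[z==0]=np.nan; return W
def ray(f,u,v,h):
    K=f['camera_matrix'];d=f['R'].T@np.array([(u-K[0,2])/K[0,0],(v-K[1,2])/K[1,1],1.]);c=-f['R'].T@f['t']
    return c+d*(h-c[2])/d[2]
def proj(f,X):
    p=f['R']@np.array(X)+f['t'];K=f['camera_matrix'];return (K@p)[:2]/p[2]
E
python3 - <<'E'
from h import *
for n in('scene','top'):
    f=grab(n,n+'0'); print(n,f['camera_matrix'].round(1).tolist(),(-f['R'].T@f['t']).round(3),f['R'].round(2).tolist())
    big=cv2.resize(f['color'],None,fx=1.5,fy=1.5); cv2.imwrite(f'pics/{n}0b.png',big)
print(r.get_obs())
E
```

```text
pics
scene [[357.1, 0.0, 253.3], [0.0, 357.1, 192.3], [0.0, 0.0, 1.0]] [0.022 0.695 0.702] [[-0.81, -0.58, 0.0], [-0.34, 0.48, -0.81], [0.47, -0.66, -0.59]]
top [[487.2, 0.0, 244.2], [0.0, 487.2, 193.0], [0.0, 0.0, 1.0]] [ 0.308 -0.034  1.397] [[-0.03, -1.0, -0.02], [-0.98, 0.03, -0.17], [0.17, 0.02, -0.98]]
{'clock': 0.1, 'joints': array([ 1.09791062,  0.47770313,  0.02234229,  1.55632391, -0.01148946,
        1.10929402, -0.08312335]), 'qvel': array([-0.00056398, -0.00210223,  0.00037222, -0.00359618,  0.0003698 ,
       -0.00042863,  0.00020337]), 'tau': array([ 4.53014058e-03, -5.97758138e+01,  1.61363292e+00, -2.81956708e+01,
        1.28257499e-02,  5.01949573e-03,  7.90048534e-05]), 'tcp_pos': array([ 0.24058252, -0.63004928,  0.19074468]), 'orientation': array([-3.08796019e+00, -5.69554888e-01,  6.46749155e-04]), 'contact_force': array([-0.51430407,  0.3922836 , -0.53616583]), 'moment': array([ 0.00717612,  0.03411618, -0.00271355]), 'grip_width': 0.08516350843643666}
```

View pics/scene0b.png

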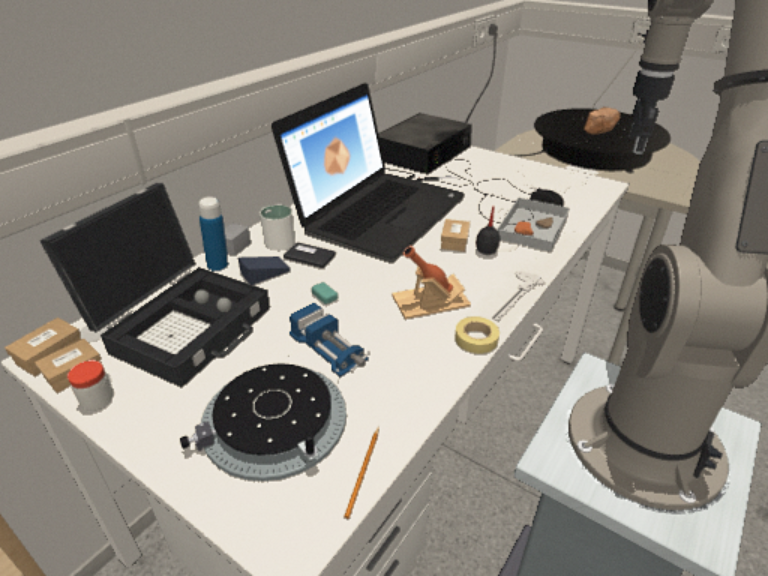

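View pics/top0b.png

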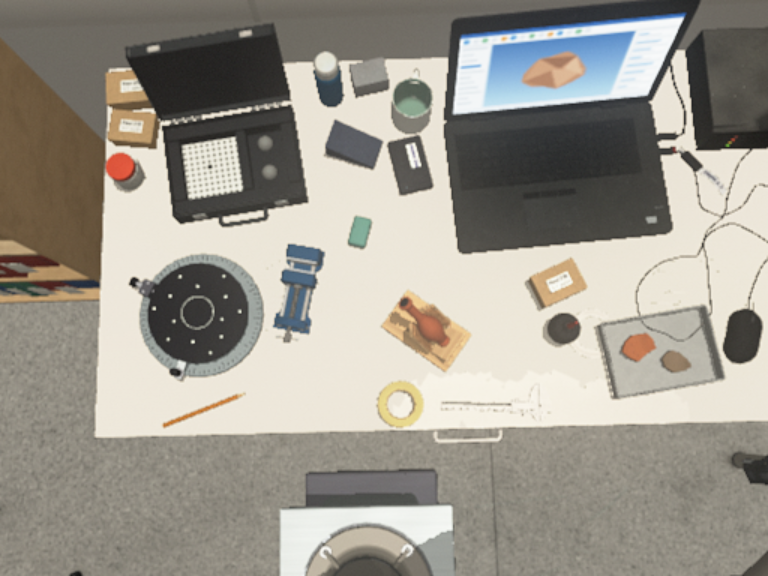

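The flask mouth is at about (405,302) in the enlarged top view and its foot at about (445,342). The platter centre is at (198,313), the handle at (176,370) and the pin block at (145,287). Next I'll measure them.

```bash
python3 - <<'E'
from h import *
for n in('top','scene'):
    f=dict(np.load(n+'0.npz')); W=pts(f); c=f['color'].astype(int)
    hsv=cv2.cvtColor(f['color'],cv2.COLOR_BGR2HSV)
    box=(slice(190,250),slice(250,320)) if n=='top' else (slice(160,215),slice(262,312))
    m=np.zeros(W.shape[:2],bool); m[box]=True
    fl=m&(((hsv[...,0]<10)|(hsv[...,0]>175)))&(hsv[...,1]>140)&(hsv[...,2]>60)
    P=W[fl]; P=P[~np.isnan(P[:,0])]; print(n,len(P)); 
    big=cv2.resize(f['color'][box],None,fx=10,fy=10,interpolation=0); mm=cv2.resize(fl[box].astype(np.uint8),None,fx=10,fy=10,interpolation=0)
    cs,_=cv2.findContours(mm,0,1); cv2.drawContours(big,cs,-1,(0,255,0),1); cv2.imwrite(f'pics/fl_{n}.png',big)
    np.save(f'P_{n}.npy',P)
    # desk height check
    d=W[...,2]; print('desk z',np.nanmedian(d[(d<0.02)&(d>-0.02)]))
f=dict(np.load('top0.npz'));W=pts(f);d=W[...,2]
# turntable
big=cv2.resize(f['color'][160:260,80:185],None,fx=6,fy=6,interpolation=cv2.INTER_CUBIC);cv2.imwrite('pics/tt.png',big)
hsv=cv2.cvtColor(f['color'],cv2.COLOR_BGR2HSV)
blk=(hsv[...,2]<75).astype(np.uint8); blk[:165]=0;blk[255:]=0;blk[:,:90]=0;blk[:,180:]=0
cs,_=cv2.findContours(blk,0,1);cc=max(cs,key=cv2.contourArea);print(cv2.fitEllipse(cc),ray(f,*cv2.fitEllipse(cc)[0],0.037))
E
```

```text
top 8
desk z 0.0004460578591443763
scene 211
desk z -0.00036906534777150367
((131.38616943359375, 208.4230194091797), (65.00676727294922, 66.43896484375), 66.4933853149414) [0.51449989 0.30818748 0.037     ]
```

View pics/tt.png

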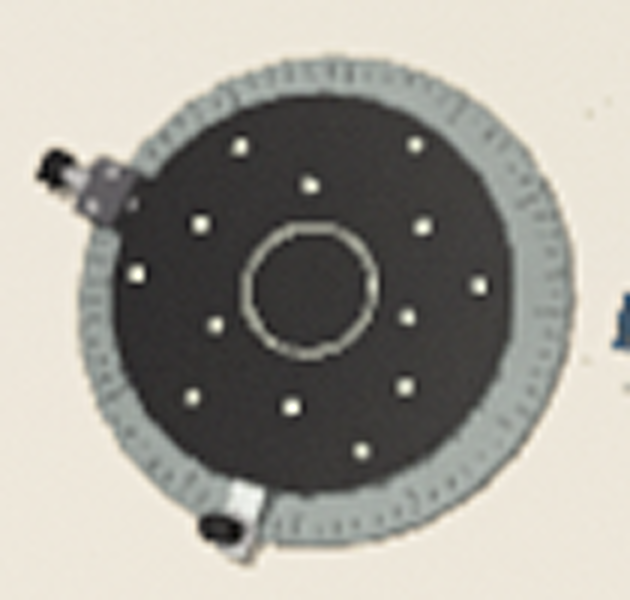

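View pics/fl_top.png

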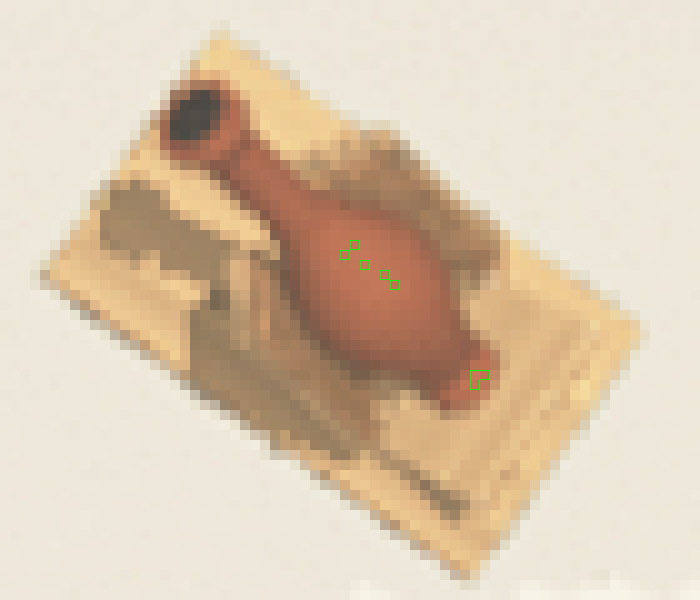

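View pics/fl_scene.png

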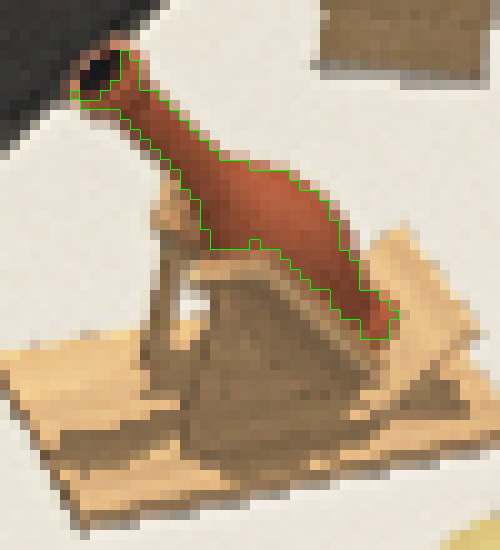

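```bash
python3 - <<'E'
from h import *
ft=dict(np.load('top0.npz'));fs=dict(np.load('scene0.npz'))
for z in(0.0,0.012):
    C=np.array([ray(ft,250+a/10-.5,190+b/10-.5,z) for a,b in[(218,30),(640,325),(470,578),(42,270)]])
    print(C.round(4).tolist(),[np.linalg.norm(C[i]-C[(i+1)%4]).round(4) for i in range(4)])
    c=C.mean(0); d=(C[0]+C[3]-C[1]-C[2])[:2];d/=np.linalg.norm(d);print('ctr',c,'dir -x',d,np.degrees(np.arctan2(d[1],d[0])))
    foot=np.r_[c[:2]-0.04*d,0.024]; a=np.r_[d*np.sin(np.radians(40)),np.cos(np.radians(40))]
    print('foot',foot,'mouth',foot+.15*a, 'proj', proj(ft,foot+.15*a),proj(fs,foot+.15*a))
# triangulate mouth
Ps=[]
for f in(ft,fs): Ps.append(f['camera_matrix']@np.c_[f['R'],f['t']])
X=cv2.triangulatePoints(Ps[0],Ps[1],np.array([269.2,201.2]),np.array([271.4,166.8]));X=(X[:3]/X[3]).ravel();print('mouth tri',X)
print(proj(ft,X),proj(fs,X))
P=np.load('P_scene.npy');print('P mean',P.mean(0))
print('platter ring',ray(ft,80+310/6-.5,160+289/6-.5,.037))
W=pts(fs)
# handle
for (a,b) in[(220,527)]:
    print('handle',ray(ft,80+a/6-.5,160+b/6-.5,.074))
print('pin block',ray(ft,80+108/6-.5,160+190/6-.5,.036),'knob',ray(ft,80+57/6-.5,160+170/6-.5,.025))
# vise top heights, blower
Wt=pts(ft)
for nm,(u0,u1,v0,v1) in dict(vise=(182,218,160,230),blower=(362,390,205,232),laptop=(295,450,0,168)).items():
    z=Wt[v0:v1,u0:u1].reshape(-1,3);z=z[z[:,2]>0.015];print(nm,np.nanmin(z,0),np.nanmax(z,0))
E
python3 - <<'E'
import sys;sys.path.insert(0,'.')
E
python3 -c "
from h import *
f=dict(np.load('scene0.npz'));cv2.imwrite('pics/tts.png',cv2.resize(f['color'][235:325,110:240],None,fx=6,fy=6,interpolation=2))"
```

```text
[[0.5555, -0.0908, 0.0], [0.4659, -0.209, 0.0], [0.3949, -0.157, 0.0], [0.4866, -0.0376, 0.0]] [np.float64(0.1482), np.float64(0.088), np.float64(0.1506), np.float64(0.087)]
ctr [ 0.47571482 -0.12361034  0.        ] dir -x [0.6066929 0.7949363] 52.64923937284053
foot [ 0.45144711 -0.15540779  0.024     ] mouth [ 0.50994331 -0.07876151  0.13890667] proj [269.11476725 200.46018286] [270.81971375 166.34728837]
[[0.5534, -0.0903, 0.012], [0.4646, -0.2075, 0.012], [0.3941, -0.156, 0.012], [0.4851, -0.0376, 0.012]] [np.float64(0.147), np.float64(0.0873), np.float64(0.1493), np.float64(0.0863)]
ctr [ 0.47427651 -0.12284303  0.012     ] dir -x [0.6066929 0.7949363] 52.64923937284053
foot [ 0.45000879 -0.15464048  0.024     ] mouth [ 0.50850499 -0.0779942   0.13890667] proj [268.83974233 201.01169334] [271.08113371 166.60434155]
mouth tri [ 0.50809197 -0.07897816  0.13789541]
[269.21014853 201.21822891] [271.36664576 166.79391243]
P mean [ 0.46977155 -0.10868711  0.08951427]
platter ring [0.51668418 0.308846   0.037     ]
handle [0.40309047 0.33880578 0.074     ]
pin block [0.56722073 0.40649518 0.036     ] knob [0.57980942 0.43500392 0.025     ]
vise [0.45408074 0.07081827 0.01502862] [0.63842275 0.16763014 0.06474098]
blower [ 0.43720112 -0.40443025  0.01803197] [ 0.50677668 -0.34673042  0.12483673]
laptop [ 0.62168488 -0.62722409  0.01500204] [ 1.06304686 -0.15444674  0.29455659]
```

View pics/tts.png

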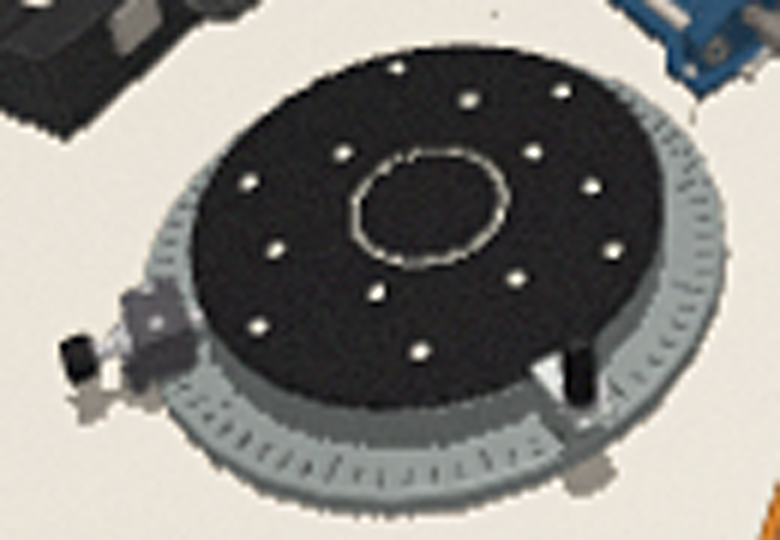

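Both views agree on the flask axis, and the cradle geometry predicts the mouth to about 1 mm. I'll move above the neck with the tool down and the jaws across the lean.

Request:
play_rows(
  plan=[
    [10, 20, 30, 0, 0, 0.02, 85],
    [35, 70, 50, 0, 0, 0.08, 85],
    [65, 130, 55, 0, 0, 0.16, 85],
    [95, 195, 55, 0, 0, 0.25, 85],
    [125, 260, 55, 0, 0, 0.33, 85],
    [155, 325, 55, 0, 0, 0.41, 85],
    [185, 385, 55, 0, 0, 0.48, 85],
    [210, 440, 55, 0, 0, 0.53, 85],
    [230, 485, 55, 0, 0, 0.553, 85],
    [245, 515, 55, 0, 0, 0.553, 85],
    [253, 532, 55, 0, 0, 0.553, 85],
    [253, 532, 55, 0, 0, 0.553, 85],
  ],
)

```text
clock: 1.3
tcp_pos: [0.4855, -0.1149, 0.2466]
orientation: [2.817, 1.391, -0.0]
contact_force: [0.5, -0.9, -0.8]
grip_width: 0.0853
```

Request:
play_rows(
  plan=[
    [0, 0, 0, 0, 0, 0, 85],
    [0, 0, 0, 0, 0, 0, 85],
  ],
)

```text
clock: 1.5
tcp_pos: [0.4853, -0.1156, 0.2463]
orientation: [-2.814, -1.396, 0.001]
contact_force: [0.0, -0.6, -0.3]
grip_width: 0.0849
```

```bash
python3 - <<'E'
from h import *
from scipy.spatial.transform import Rotation as Ro
o=r.get_obs();print(o['joints'].round(3),o['tcp_pos'],o['orientation'],o['clock'])
R=Ro.from_rotvec(o['orientation']).as_matrix();print(R.round(3), np.degrees(np.arctan2(R[1,1],R[0,1])))
f=grab('scene','s1');g=grab('top','t1')
cv2.imwrite('pics/s1b.png',cv2.resize(f['color'][50:230,200:400],None,fx=4,fy=3.3))
cv2.imwrite('pics/t1b.png',cv2.resize(g['color'][140:290,200:400],None,fx=4,fy=4)[:600])
fs=f
print('ring scene',ray(fs,110+432/6-.5,235+207/6-.5,.037))
E
```

```text
[ 0.477  0.161 -0.411  1.877  0.071  1.118 -0.61 ] [ 0.48529919 -0.11561577  0.24625262] [-2.81402289e+00 -1.39581404e+00  1.06507335e-03] 1.5
[[ 0.605  0.796 -0.001]
 [ 0.796 -0.605  0.   ]
 [-0.    -0.001 -1.   ]] -37.23526739487359
ring scene [0.51373467 0.30882446 0.037     ]
```

View pics/s1b.png

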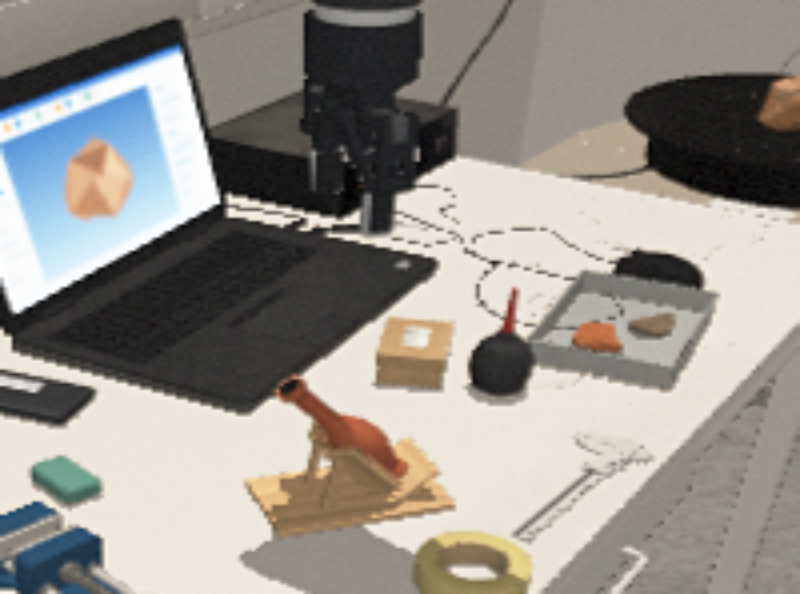

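View pics/t1b.png

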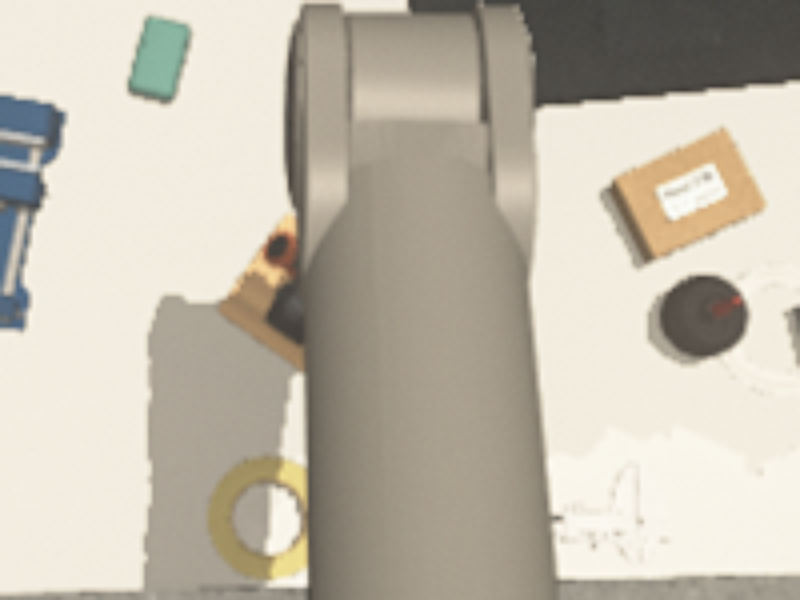

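Request:
play_rows(
  plan=[
    [4, 8, -15, 0, 0, 0, 85],
    [9, 18, -45, 0, 0, 0, 85],
    [9, 18, -75, 0, 0, 0, 85],
    [9, 18, -95, 0, 0, 0, 85],
    [9, 18, -105, 0, 0, 0, 85],
    [9, 18, -105, 0, 0, 0, 85],
    [9, 18, -105, 0, 0, 0, 85],
  ],
)

```text
clock: 2.3
tcp_pos: [0.4947, -0.0995, 0.1423]
orientation: [2.817, 1.389, 0.001]
contact_force: [1.1, 0.5, -0.9]
grip_width: 0.0854
```

```bash
python3 - <<'E'
from h import *
o=r.get_obs();print(o['joints'].round(3),o['tcp_pos'],o['clock'])
f=grab('scene','s2');g=grab('top','t2')
cv2.imwrite('pics/s2b.png',cv2.resize(f['color'][130:220,225:325],None,fx=6.6,fy=6.6,interpolation=2))
t=o['tcp_pos'];print('tcp px in crop',(proj(f,t)-[225,130])*6.6)
E
```

```text
[ 0.427  0.286 -0.413  1.986  0.146  0.897 -0.717] [ 0.49474062 -0.09952804  0.14234286] 2.3
tcp px in crop [355.55132268 224.18907469]
```

View pics/s2b.png

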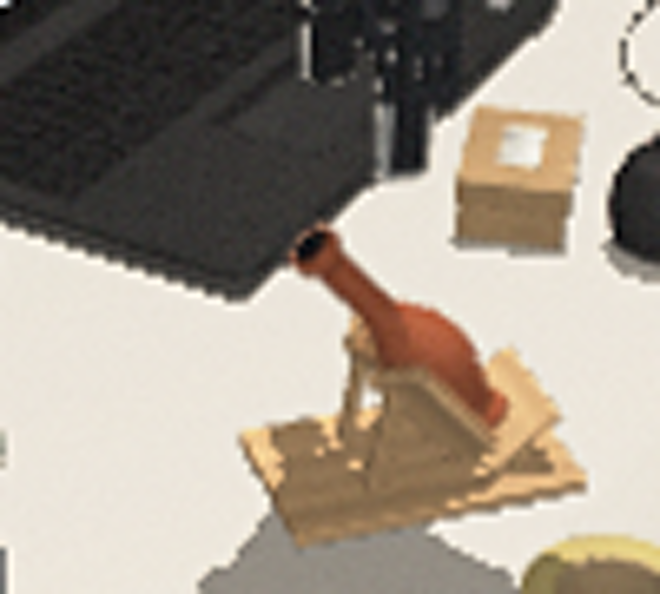

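```bash
python3 - <<'E'
from h import *
f=dict(np.load('s2.npz'));t=np.array([.4947,-.0995,.1423]);y=np.array([.796,-.605,0])
for s in(-1,1):
  for w in(.0425,.057): print(s,w,(proj(f,t+s*w*y+[0,0,.013])-[225,130])*6.6)
W=pts(f);
for a,b in[(400,165),(420,165),(415,130),(310,60),(385,150)]:
  u,v=225+a/6.6,130+b/6.6; print(a,b,W[int(v),int(u)])
cv2.imwrite('pics/s2c.png',np.clip(cv2.resize(f['color'][110:180,255:325],None,fx=8,fy=8,interpolation=2).astype(int)*3,0,255).astype(np.uint8))
E
```

```text
-1 0.0425 [390.90226761 247.14480578]
-1 0.057 [403.03357653 264.03063532]
1 0.0425 [324.76992617 155.09377879]
1 0.057 [314.2709045  140.47996495]
400 165 [ 0.45312692 -0.06033274  0.20548863]
420 165 [ 0.44741823 -0.06709663  0.20424112]
415 130 [ 0.4512555  -0.06611726  0.22239338]
310 60 [ 0.5388807  -0.12036207  0.20392676]
385 150 [ 0.46116294 -0.06223526  0.21148473]
```

View pics/s2c.png

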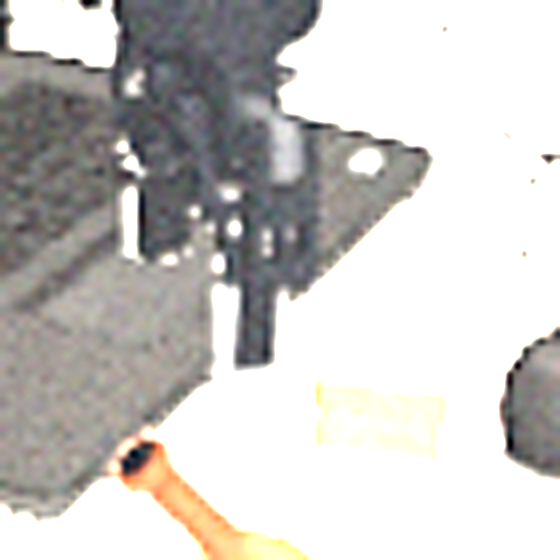

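```bash
python3 - <<'E'
from h import *
f=grab('scene','s3');o=r.get_obs();print(o['tcp_pos'],o['clock'])
cv2.imwrite('pics/s3c.png',np.clip(cv2.resize(f['color'][110:190,245:325],None,fx=7,fy=7,interpolation=2).astype(int)*3,0,255).astype(np.uint8))
W=pts(f)
B=W[100:185,255:320].reshape(-1,3); c=f['color'][100:185,255:320].reshape(-1,3).max(1)
m=(abs(B[:,0]-.455)<.03)&(abs(B[:,1]+.068)<.03)&(B[:,2]>.1)
print(np.sort(B[m][:,2])[:10])
E
```

```text
[ 0.49516782 -0.09902796  0.14277382] 2.45
[0.10225808 0.10253212 0.10683874 0.10708994 0.10813172 0.11142508
 0.11386184 0.19574704 0.19621743 0.19633994]
```

View pics/s3c.png

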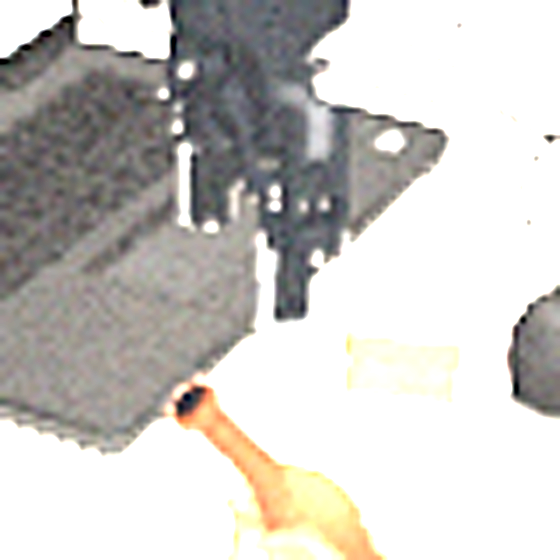

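```bash
python3 - <<'E'
from h import *
for n,t,yaw in(('scene0',[.2406,-.630,.1907],-69.1),('s1',[.4853,-.1156,.2463],-37.2),('s3',[.4952,-.099,.1428],-37.2)):
    f=dict(np.load(n+'.npz'));W=pts(f);y=np.array([np.cos(np.radians(yaw)),np.sin(np.radians(yaw))])
    B=W.reshape(-1,3);t=np.array(t)
    d=B[:,:2]-t[:2];a=d@y;b=d@np.array([-y[1],y[0]])
    m=(abs(a)<.065)&(abs(b)<.02)&(B[:,2]>t[2]-.03)&(B[:,2]<t[2]+.2)
    print(n,m.sum())
    for lo in(-.065,-.04,0,.04):
        k=m&(a>=lo)&(a<lo+.03 if lo else a<.04)
        if k.sum():print('  a',lo,np.sort(B[k][:,2]-t[2])[:6].round(3), 'b rng',b[k].min(),b[k].max())
f=dict(np.load('s3.npz'));cv2.imwrite('pics/s3d.png',cv2.resize(f['color'][110:190,245:325],None,fx=7,fy=7,interpolation=0))
E
```

```text
scene0 477
  a -0.065 [0.052 0.053 0.054 0.054 0.055 0.055] b rng -0.018668413221796888 0.019429075279349804
  a -0.04 [0.1   0.109 0.111 0.111 0.118 0.119] b rng -0.019829895759432906 0.019962856786371625
  a 0 [0.056 0.056 0.056 0.063 0.064 0.064] b rng -0.0032957759211734257 0.019700283279030024
  a 0.04 [0.055 0.056 0.057 0.058 0.058 0.059] b rng -0.006693842757325709 0.01391500981447938
s1 869
  a -0.065 [0.052 0.054 0.054 0.054 0.054 0.055] b rng -0.01798655562034376 0.01807192514119876
  a -0.04 [0.108 0.109 0.112 0.113 0.115 0.115] b rng -0.019829744860136275 0.019884102399277844
  a 0 [0.054 0.056 0.058 0.064 0.067 0.069] b rng -0.007868206350660342 0.019995384443406854
  a 0.04 [0.053 0.053 0.054 0.054 0.056 0.056] b rng -0.012002245351773501 0.013352409507429943
s3 744
  a -0.065 [0.053 0.053 0.054 0.054 0.055 0.055] b rng -0.018796345372683723 0.018644126451833373
  a -0.04 [-0.029 -0.029 -0.028 -0.027 -0.027 -0.026] b rng -0.01899650476176535 0.019886796559329286
  a 0 [-0.004 -0.002 -0.001  0.002  0.054  0.054] b rng -0.009382290527867094 0.019697848205495742
  a 0.04 [0.055 0.055 0.056 0.056 0.057 0.058] b rng -0.011252164052103376 0.012539305425501801
```

View pics/s3d.png

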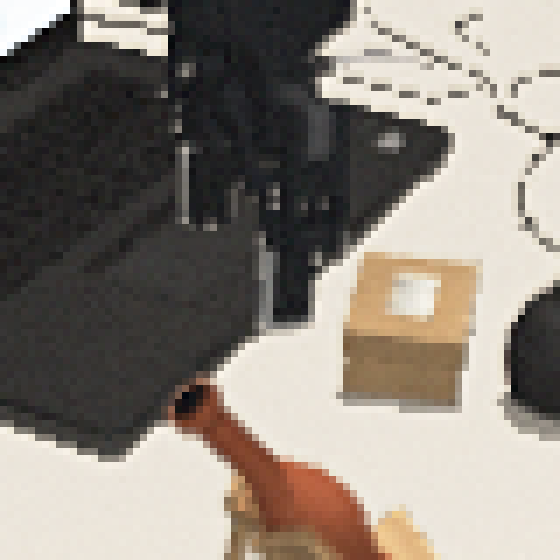

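The fingers seen in all three pictures end about 41 mm farther back than the reported TCP implies. That is either an error along the tool axis or a base height offset. I'll tilt in free air to find out which before going near the flask.

Request:
play_rows(
  plan=[
    [0, 0, 20, 0, 0, 0, 85],
    [0, 0, 50, 0.08, -0.06, 0, 85],
    [0, 0, 70, 0.2, -0.15, 0, 85],
    [0, 0, 70, 0.3, -0.23, 0, 85],
    [0, 0, 70, 0.4, -0.3, 0, 85],
    [0, 0, 70, 0.48, -0.36, 0, 85],
    [0, 0, 70, 0.48, -0.36, 0, 85],
    [0, 0, 70, 0.48, -0.36, 0, 85],
  ],
)

```text
clock: 3.25
tcp_pos: [0.4944, -0.0991, 0.2119]
orientation: [-2.486, -1.227, -0.763]
contact_force: [0.2, 0.5, 0.7]
grip_width: 0.0849
```

```bash
python3 - <<'E'
from h import *
from scipy.spatial.transform import Rotation as Ro
o=r.get_obs();print(o['joints'].round(3),o['tcp_pos'],o['clock'])
R=Ro.from_rotvec(o['orientation']).as_matrix();print(R.round(3))
f=grab('scene','s4');W=pts(f).reshape(-1,3);t=o['tcp_pos']
L=(W-t)@R
m=(abs(L[:,1])<.065)&(abs(L[:,0])<.06)&(L[:,2]>-.14)&(L[:,2]<.04)&(W[:,2]>.15)
for s in(-1,1):
    k=m&(L[:,1]*s>.035); q=L[k]; i=np.argsort(-q[:,2])[:12]; print(q[i].round(4).tolist())
    tip=q[(q[:,2]>q[i[3],2]-.012)];print('tip x range',tip[:,0].min(),tip[:,0].max(),len(tip))
cv2.imwrite('pics/s4d.png',cv2.resize(f['color'][80:190,235:345],None,fx=5,fy=5,interpolation=0))
E
```

```text
[ 0.909  0.203 -0.475  2.081 -0.667  0.872  0.231] [ 0.49441391 -0.09909762  0.21193377] 3.25
[[ 0.504  0.795  0.338]
 [ 0.655 -0.607  0.45 ]
 [ 0.563 -0.005 -0.826]]
[[-0.0062, -0.0511, -0.0527], [0.0057, -0.051, -0.0535], [-0.0009, -0.052, -0.0539], [-0.0088, -0.0513, -0.054], [0.0101, -0.0508, -0.0545], [0.0026, -0.0505, -0.0547], [-0.005, -0.05, -0.0549], [-0.0094, -0.0477, -0.0558], [0.0073, -0.0506, -0.0558], [0.0012, -0.0523, -0.0564], [0.0116, -0.0502, -0.0568], [-0.0109, -0.0494, -0.0574]]
tip x range -0.01092198876973247 0.011674241093664287 38
[[0.0029, 0.043, -0.052], [0.0094, 0.0403, -0.0536], [0.0011, 0.0413, -0.0537], [0.0042, 0.0441, -0.0543], [-0.0048, 0.0385, -0.0545], [-0.0015, 0.0409, -0.0552], [-0.0102, 0.0426, -0.0553], [0.0029, 0.0415, -0.0562], [-0.0059, 0.0433, -0.0562], [0.0137, 0.0362, -0.0568], [0.0079, 0.0411, -0.0574], [0.0003, 0.0411, -0.0577]]
tip x range -0.011151685571608538 0.01370344487171166 36
```

View pics/s4d.png

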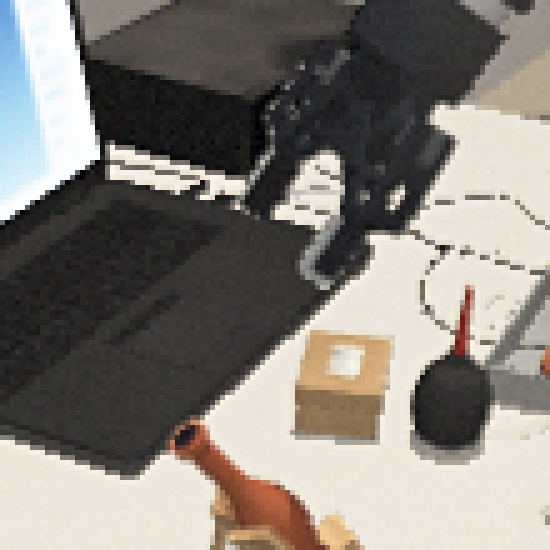

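The offset is along the tool axis: the true tip is 41 mm behind the reported TCP, while x and y are centred. I'll return to vertical, half-close in the air to check where the pads sit when nearly shut, and then reopen.

Request:
play_rows(
  plan=[
    [0, 0, 0, -0.1, 0.08, 0, 17],
    [0, 0, 0, -0.22, 0.16, 0, 17],
    [0, 0, 0, -0.34, 0.25, 0, 17],
    [0, 0, 0, -0.45, 0.34, 0, 17],
    [0, 0, 0, -0.48, 0.36, 0, 17],
    [0, 0, 0, -0.48, 0.36, 0, 17],
    [0, 0, 0, -0.48, 0.36, 0, 17],
    [0, 0, 0, -0.48, 0.36, 0, 17],
  ],
)

```text
clock: 4.1
tcp_pos: [0.4939, -0.0994, 0.2117]
orientation: [2.817, 1.39, 0.001]
contact_force: [0.2, 0.2, 0.2]
grip_width: 0.0171
```

```bash
python3 - <<'E'
from h import *
from scipy.spatial.transform import Rotation as Ro
o=r.get_obs();print(o['joints'].round(3),o['tcp_pos'],o['clock'],o['grip_width'])
R=Ro.from_rotvec(o['orientation']).as_matrix();print(R.round(3))
f=grab('scene','s5');W=pts(f).reshape(-1,3);t=o['tcp_pos']
L=(W-t)@R
m=(abs(L[:,1])<.065)&(abs(L[:,0])<.06)&(L[:,2]>-.14)&(L[:,2]<.02)&(W[:,2]>.16)
q=L[m];i=np.argsort(-q[:,2])[:14];print(q[i].round(4).tolist())
E
```

```text
[ 0.464  0.206 -0.444  1.91   0.102  1.047 -0.677] [ 0.49394533 -0.09939248  0.21169278] 4.1 0.01705601710810204
[[ 0.609  0.793  0.001]
 [ 0.793 -0.609 -0.   ]
 [ 0.     0.    -1.   ]]
[[0.0052, -0.0162, -0.0389], [0.0047, 0.0097, -0.039], [-0.0064, -0.0167, -0.0406], [0.0087, 0.007, -0.0409], [0.002, -0.0152, -0.0411], [0.0047, -0.0144, -0.0411], [-0.0001, -0.0175, -0.0419], [0.0082, -0.0157, -0.0422], [-0.0023, -0.0195, -0.0425], [0.0105, 0.0105, -0.0426], [0.0112, -0.0157, -0.0426], [-0.0094, -0.0162, -0.043], [0.006, 0.0066, -0.0437], [0.0089, 0.0069, -0.044]]
```

Request:
play_rows(
  plan=[
    [0, 1, 0, 0, 0, 0, 85],
    [0, 2, 0, 0, 0, 0, 85],
    [0, 2, 0, 0, 0, 0, 85],
    [0, 2, 0, 0, 0, 0, 85],
    [0, 2, -10, 0, 0, 0, 85],
    [0, 2, -30, 0, 0, 0, 85],
    [0, 2, -60, 0, 0, 0, 85],
    [0, 2, -90, 0, 0, 0, 85],
    [0, 2, -120, 0, 0, 0, 85],
    [0, 2, -145, 0, 0, 0, 85],
    [0, 2, -160, 0, 0, 0, 85],
    [0, 2, -160, 0, 0, 0, 85],
  ],
)

```text
clock: 5.35
tcp_pos: [0.492, -0.0963, 0.0489]
orientation: [-2.813, -1.391, 0.006]
contact_force: [-1.0, -0.5, 0.6]
grip_width: 0.0848
```

```bash
python3 - <<'E'
from h import *
from scipy.spatial.transform import Rotation as Ro
o=r.get_obs();print(o['joints'].round(3),o['tcp_pos'],o['clock'],o['grip_width'],o['contact_force'])
R=Ro.from_rotvec(o['orientation']).as_matrix()
f=grab('scene','s6');g=grab('top','t6')
cv2.imwrite('pics/s6.png',cv2.resize(f['color'][120:220,235:335],None,fx=6,fy=6,interpolation=2))
W=pts(f);t=o['tcp_pos']
hsv=cv2.cvtColor(f['color'],cv2.COLOR_BGR2HSV)
fl=((hsv[...,0]<11)|(hsv[...,0]>175))&(hsv[...,1]>120)&(hsv[...,2]>50)
fl[:150]=0;fl[220:]=0;fl[:,:255]=0;fl[:,320:]=0
P=W[fl];G=t+R@[0,0,-.059];a=np.array([.39,.511,.766]);n=np.array([.795,-.607,0])
s=(P-G)@a;y=(P-G)@n;q=(P-G)@np.cross(n,a)
print('G',G)
for lo in np.arange(-.03,.04,.01):
    k=(s>=lo)&(s<lo+.01);print(lo.round(3),k.sum(),y[k].min().round(4) if k.any() else '',y[k].max().round(4) if k.any() else '',np.median(q[k]).round(4) if k.any() else '')
E
```

```text
[ 0.397  0.423 -0.398  2.061  0.246  0.708 -0.811] [ 0.49202723 -0.09633138  0.04894905] 5.35 0.08484236561431482 [-1.04399059 -0.5484992   0.57702575]
G [ 0.49232136 -0.09639778  0.10794828]
-0.03 0   
-0.02 0   
-0.01 5 -0.0071 -0.0044 -0.0019
0.0 11 -0.0102 0.0387 0.0029
0.01 13 -0.0102 0.0423 0.0035
0.02 12 -0.01 -0.0036 0.0032
0.03 27 -0.014 0.0092 0.0041
0.04 1 0.0041 0.0041 0.0105
```

View pics/s6.png

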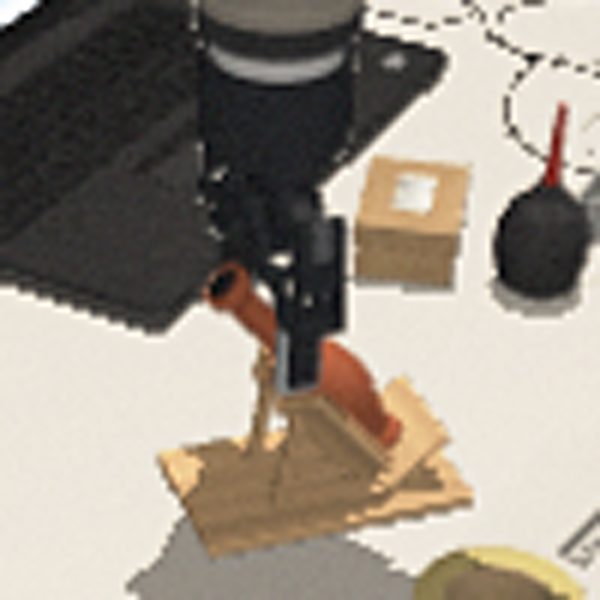

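Request:
play_rows(
  plan=[
    [-1, 1, 0, 0, 0, 0, 60],
    [-1.5, 1, 1, 0, 0, 0, 40],
    [-1.5, 1, 1, 0, 0, 0, 30],
    [-1.5, 1, 1, 0, 0, 0, 24],
    [-1.5, 1, 1, 0, 0, 0, 20],
    [-1.5, 1, 1, 0, 0, 0, 14],
    [-1.5, 1, 1, 0, 0, 0, 10],
    [-1.5, 1, 1, 0, 0, 0, 10],
    [-1.5, 1, 1, 0, 0, 0, 10],
    [-1.5, 1, 1, 0, 0, 0, 10],
  ],
  grip_force=40,
)

```text
clock: 6.45
tcp_pos: [0.4937, -0.096, 0.0529]
orientation: [2.816, 1.391, 0.002]
contact_force: [2.2, -2.0, 1.7]
grip_width: 0.0161
```

```bash
python3 - <<'E'
from h import *
o=r.get_obs();print(o['joints'].round(3),o['tcp_pos'],o['clock'],o['grip_width'],o['contact_force'],o['moment'])
f=grab('scene','s7')
cv2.imwrite('pics/s7.png',cv2.resize(f['color'][120:220,235:335],None,fx=6,fy=6,interpolation=2))
E
```

```text
[ 0.398  0.415 -0.4    2.06   0.244  0.709 -0.811] [ 0.49367086 -0.09597779  0.05292737] 6.45 0.016127066916938215 [ 2.21641624 -1.95796295  1.70731696] [-0.70926546 -0.83376579  0.14851146]
```

View pics/s7.png

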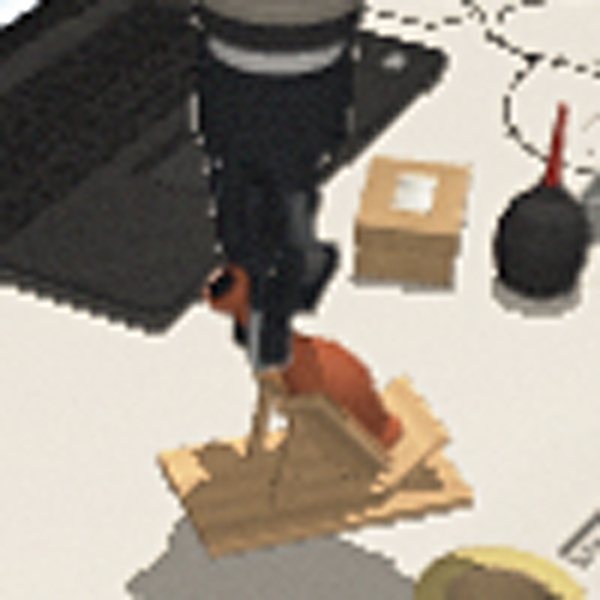

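The grip holds at 16 mm width with small forces. Now a slow vertical lift.

Request:
play_rows(
  plan=[
    [0, 0, 2, 0, 0, 0, 10],
    [0, 0, 6, 0, 0, 0, 10],
    [0, 0, 12, 0, 0, 0, 10],
    [0, 0, 22, 0, 0, 0, 10],
    [0, 0, 35, 0, 0, 0, 10],
    [0, 0, 50, 0, 0, 0, 10],
    [0, 0, 68, 0, 0, 0, 10],
    [0, 0, 86, 0, 0, 0, 10],
    [0, 0, 102, 0, 0, 0, 10],
    [0, 0, 114, 0, 0, 0, 10],
    [0, 0, 120, 0, 0, 0, 10],
    [0, 0, 120, 0, 0, 0, 10],
  ],
)

```text
clock: 7.7
tcp_pos: [0.4932, -0.0957, 0.1735]
orientation: [2.816, 1.391, 0.002]
contact_force: [-0.5, -0.2, -2.2]
grip_width: 0.0159
```

```bash
python3 - <<'E'
from h import *
o=r.get_obs();print(o['joints'].round(3),o['tcp_pos'],o['clock'],o['grip_width'],o['contact_force'],o['moment'])
f=grab('scene','s8')
cv2.imwrite('pics/s8.png',cv2.resize(f['color'][60:220,215:375],None,fx=3.7,fy=3.7,interpolation=2))
E
```

```text
[ 0.454  0.246 -0.447  1.957  0.129  0.964 -0.708] [ 0.49322389 -0.09570619  0.17350039] 7.7 0.01590000011837997 [-0.48197767 -0.23164083 -2.22351404] [-0.00030526 -0.0786081  -0.02840327]
```

View pics/s8.png

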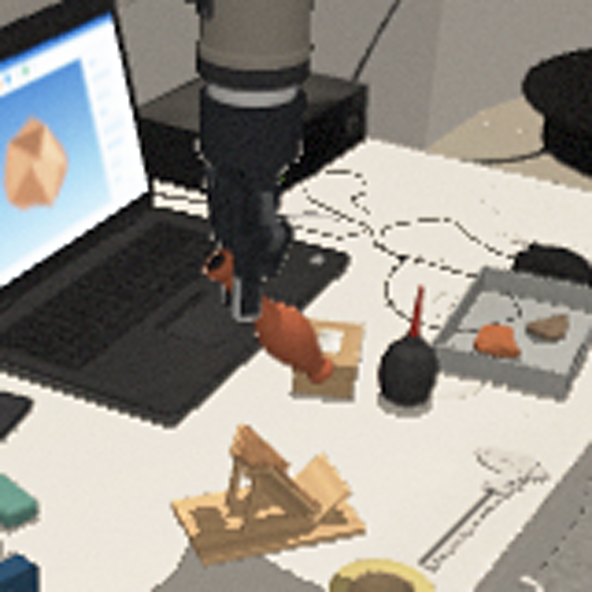

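Request:
play_rows(
  plan=[
    [0, 2, 2, 0.02, -0.02, 0, 10],
    [1, 8, 5, 0.07, -0.05, 0, 10],
    [2, 18, 10, 0.13, -0.1, 0, 10],
    [4, 33, 15, 0.19, -0.145, 0, 10],
    [6, 53, 20, 0.25, -0.19, 0, 10],
    [8, 76, 20, 0.31, -0.235, 0, 10],
    [10, 101, 20, 0.37, -0.28, 0, 10],
    [13, 127, 20, 0.43, -0.325, 0, 10],
    [16, 153, 20, 0.48, -0.365, 0, 10],
    [19, 179, 20, 0.52, -0.4, 0, 10],
    [22, 205, 20, 0.545, -0.42, 0, 10],
    [24, 231, 20, 0.555, -0.424, 0, 10],
  ],
)

```text
clock: 8.95
tcp_pos: [0.5157, 0.1346, 0.1911]
orientation: [-2.42, -1.191, -0.879]
contact_force: [1.2, 0.3, -2.1]
grip_width: 0.016
```

```bash
python3 - <<'E'
from h import *
o=r.get_obs();print(o['joints'].round(3),o['tcp_pos'],o['orientation'],o['clock'],o['grip_width'],o['contact_force'],o['moment'])
E
```

```text
[ 0.723  0.181 -0.799  2.267 -0.992  0.47   0.149] [0.51574144 0.13462028 0.19110106] [-2.42049909 -1.19067767 -0.87910177] 8.95 0.01598466577545456 [ 1.19926556  0.27907289 -2.10233263] [-0.71773554  0.58396647 -0.01365205]
```

Request:
play_rows(
  plan=[
    [2, 22, 0, 0, 0, 0, 10],
    [5, 45, -2, 0, 0, 0, 10],
    [8, 70, -5, 0, 0, 0, 10],
    [11, 95, -8, 0, 0, 0, 10],
    [14, 120, -12, 0, 0, 0, 10],
    [16, 145, -16, 0, 0, 0, 10],
    [18, 167, -20, 0, 0, 0, 10],
    [20, 185, -23, 0, 0, 0, 10],
    [22, 197, -25, 0, 0, 0, 10],
    [22, 204, -25, 0, 0, 0, 10],
    [22, 204, -25, 0, 0, 0, 10],
    [22, 204, -25, 0, 0, 0, 10],
  ],
)

```text
clock: 10.15
tcp_pos: [0.5383, 0.3386, 0.1668]
orientation: [-2.419, -1.195, -0.879]
contact_force: [-0.0, -0.7, -2.2]
grip_width: 0.0162
```

```bash
python3 - <<'E'
from h import *
from scipy.spatial.transform import Rotation as Ro
o=r.get_obs();print(o['joints'].round(3),o['tcp_pos'],o['orientation'],o['clock'],o['grip_width'],o['contact_force'],o['moment'])
R=Ro.from_rotvec(o['orientation']).as_matrix();G=o['tcp_pos']+R@[0,0,-.059];print('G',G,R.round(3).tolist())
f=grab('scene','s9');g=grab('top','t9')
cv2.imwrite('pics/s9.png',cv2.resize(f['color'][160:330,90:270],None,fx=3.5,fy=3.5,interpolation=2))
cv2.imwrite('pics/t9.png',cv2.resize(g['color'][130:270,60:220],None,fx=4,fy=4,interpolation=2))
E
```

```text
[-0.172  0.25  -0.383  2.212 -1.299  0.169  0.074] [0.53834457 0.33860258 0.16683535] [-2.41907876 -1.19499492 -0.87897764] 10.15 0.016153891920509197 [-0.01660767 -0.65535081 -2.2268983 ] [-0.75428267  0.57553355 -0.02749487]
G [0.51533463 0.30851297 0.21206983] [[0.466, 0.794, 0.39], [0.609, -0.608, 0.51], [0.642, -0.0, -0.767]]
```

View pics/s9.png

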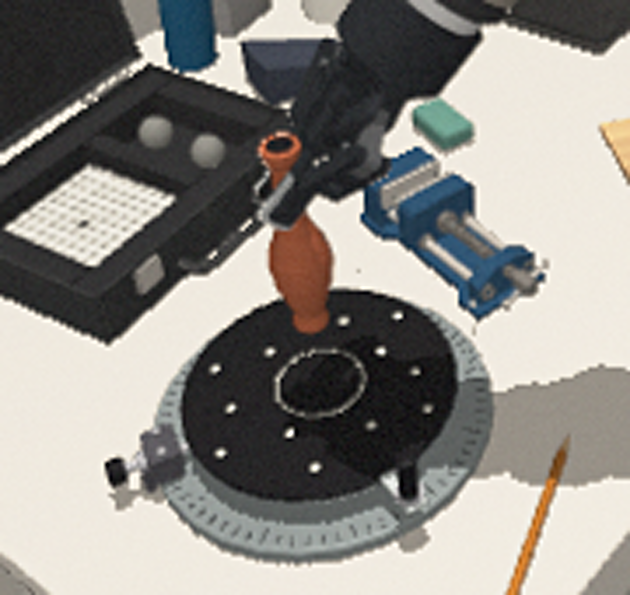

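View pics/t9.png

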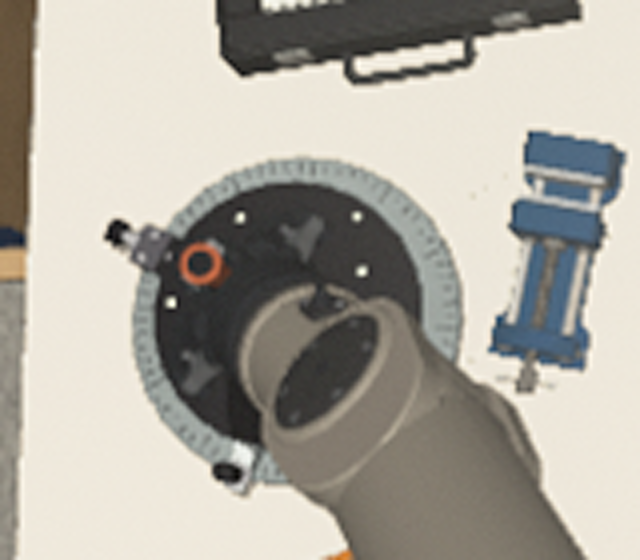

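```bash
python3 - <<'E'
from h import *
f=dict(np.load('s9.npz'));g=dict(np.load('t9.npz'))
G=np.array([.5153,.3085,.2121])
M=G+[0,0,.035];F=G-[0,0,.115]
print('pred scene mouth',(proj(f,M)-[90,160])*3.5,'foot',(proj(f,F)-[90,160])*3.5,'top mouth',(proj(g,M)-[60,130])*4)
Ps=[h['camera_matrix']@np.c_[h['R'],h['t']] for h in(g,f)]
X=cv2.triangulatePoints(Ps[0],Ps[1],np.array([60+202/4-.5,130+263/4-.5]),np.array([90+280/3.5-.5,160+146/3.5-.5]));X=(X[:3]/X[3]).ravel();print('mouth',X)
hsv=cv2.cvtColor(f['color'],cv2.COLOR_BGR2HSV)
fl=((hsv[...,0]<12)|(hsv[...,0]>175))&(hsv[...,1]>110)&(hsv[...,2]>50)
fl[:190]=0;fl[260:]=0;fl[:,:150]=0;fl[:,200:]=0
v,u=np.nonzero(fl)
for row in range(198,257,3):
    k=u[v==row]
    if len(k):print(row,k.min(),k.max(),end='; ')
P=pts(f)[fl];print()
for lo in np.arange(.08,.27,.015):
    k=(P[:,2]>=lo)&(P[:,2]<lo+.015)
    if k.any():print(lo.round(3),k.sum(),P[k].mean(0).round(4))
E
```

```text
pred scene mouth [278.01634527 141.21370521] foot [308.48174384 318.99250345] top mouth [198.40231262 262.47404023]
mouth [0.51650264 0.30825413 0.24424112]
198 167 173; 201 164 175; 204 165 175; 207 167 173; 210 167 170; 213 168 168; 222 175 177; 225 173 180; 228 168 182; 231 167 183; 234 167 184; 237 167 183; 240 169 183; 243 170 183; 246 172 182; 249 174 183; 252 174 183; 255 178 178; 
0.095 48 [0.5083 0.313  0.1033]
0.11 29 [0.505  0.314  0.1183]
0.125 42 [0.5027 0.3186 0.1335]
0.14 74 [0.5012 0.3198 0.1482]
0.155 116 [0.5033 0.3178 0.1629]
0.17 94 [0.5063 0.3149 0.1767]
0.185 19 [0.5055 0.3113 0.1881]
0.2 3 [0.5051 0.3182 0.2076]
0.215 9 [0.5155 0.3159 0.2236]
0.23 40 [0.5078 0.3155 0.2397]
0.245 39 [0.5112 0.3111 0.2462]
```

Both views put the flask within about a degree of upright and about 2 mm from the ring centre, with its foot about 57 mm above the platter. But q6 is at its lower limit, so I'll fit the arm's kinematics from the recorded states and pick a yaw that lets it descend.

```bash
cat > kin.py <<'E'
import numpy as np, itertools
from scipy.optimize import least_squares
from scipy.spatial.transform import Rotation as Ro
S=[([1.0979,.4777,.02234,1.5563,-.0115,1.1093,-.0831],(.2406,-.6300,.1907),(-3.088,-.5696,.0006)),
([.477,.161,-.411,1.877,.071,1.118,-.61],(.4853,-.1156,.2463),(-2.814,-1.3958,.001)),
([.909,.203,-.475,2.081,-.667,.872,.231],(.4944,-.0991,.2119),(-2.486,-1.227,-.763)),
([.397,.423,-.398,2.061,.246,.708,-.811],(.4920,-.0963,.0489),(-2.813,-1.391,.006)),
([.723,.181,-.799,2.267,-.992,.47,.149],(.5157,.1346,.1911),(-2.4205,-1.1907,-.8791)),
([-.172,.25,-.383,2.212,-1.299,.169,.074],(.5383,.3386,.1668),(-2.419,-1.195,-.879))]
def Rz(a):return Ro.from_rotvec([0,0,a]).as_matrix()
def Ry(a):return Ro.from_rotvec([0,a,0]).as_matrix()
def fk(p,q,s):
    h,L1,L2,Lt,y0,y7,ox,oe,ow=p[:9]
    R=Rz(y0+s[0]*q[0]);x=np.array([0,0,h])+R@[ox,0,0]
    R=R@Ry(q[1])@Rz(s[1]*q[2]);x=x+R@[oe,0,L1]
    R=R@Ry(q[3]); x=x+R@[-oe,0,L2]; R=R@Rz(s[2]*q[4])@Ry(q[5]);x=x+R@[ow,0,Lt]
    return x,R@Rz(y7+s[3]*q[6])
def res(p,s):
    o=[]
    for q,x,rv in S:
        X,R=fk(p,q,s);o+=list((X-x)*5);o+=list(Ro.from_matrix(R.T@Ro.from_rotvec(rv).as_matrix()).as_rotvec())
    return np.array(o)
if __name__=='__main__':
    best=None
    for s in itertools.product([1,-1],repeat=4):
        for y0 in(0,1.57,-1.57,3.14):
          for y7 in(0,1.57,-1.57,3.14):
            f=least_squares(res,[.35,.42,.42,.2,y0,y7,0,0,0],args=(s,))
            if best is None or f.cost<best[0]:best=(f.cost,s,f.x)
    print(best);np.savez('kin.npz',s=best[1],p=best[2]);print(res(best[2],best[1]).reshape(-1,6).round(4))
E
python3 kin.py
```

```text
(np.float64(0.008524236784231509), (-1, -1, -1, -1), array([ 0.23871717,  0.59531665,  0.48561793,  0.35109087, -0.08864142,
        1.49161888,  0.02045474, -0.02430814,  0.01713034]))
[[ 0.0228 -0.013  -0.0094 -0.     -0.0001 -0.0095]
 [-0.0277  0.0332 -0.0091  0.0004 -0.0005 -0.0092]
 [ 0.0378 -0.0092 -0.0019  0.0487  0.001   0.0057]
 [-0.0232  0.0021  0.0252 -0.0004  0.0003 -0.0096]
 [ 0.0137 -0.0327 -0.0034  0.0571  0.0022  0.0112]
 [-0.0209  0.0203 -0.0014  0.0576  0.002   0.0114]]
```

```bash
cat > kin2.py <<'E'
from kin import *
s=(-1,-1,-1,-1)
def fk2(p,q):
    h,L1,L2,Lt,y0,y7,ox,oe,ow,o3,o5,ly,l3,l5,o2,o4,o6=p
    R=Rz(y0-q[0]);x=np.array([0,0,h])+R@[ox,ly,0]
    R=R@Ry(q[1]+o2)@Rz(-q[2]+o3);x=x+R@[oe,l3,L1]
    R=R@Ry(q[3]+o4); x=x+R@[-oe,l5,L2]; R=R@Rz(-q[4]+o5)@Ry(q[5]+o6);x=x+R@[ow,0,Lt]
    return x,R@Rz(y7-q[6])
def res2(p):
    o=[]
    for q,x,rv in S:
        X,R=fk2(p,q);o+=list((X-x)*5);o+=list(Ro.from_matrix(R.T@Ro.from_rotvec(rv).as_matrix()).as_rotvec())
    return np.r_[o,.01*p[9:]]
if __name__=='__main__':
    p0=np.r_[np.load('kin.npz')['p'],np.zeros(8)]
    f=least_squares(res2,p0);print(f.cost,f.x.round(4));print(res2(f.x)[:36].reshape(-1,6).round(4));np.save('kin2.npy',f.x)
E
python3 kin2.py
```

```text
7.389414901234391e-06 [ 2.8550e-01  5.4280e-01  4.7300e-01  3.6550e-01 -2.9000e-03  1.5708e+00
 -0.0000e+00 -1.0000e-04  7.0000e-04  2.4000e-03 -1.1000e-03 -2.9800e-02
 -1.5900e-02 -1.5900e-02  4.0000e-04  0.0000e+00 -2.0000e-04]
[[-0.0005 -0.0006 -0.0004 -0.0003 -0.0001 -0.0003]
 [ 0.0006  0.0015  0.0007  0.0006 -0.0001  0.0001]
 [-0.0016 -0.     -0.0006 -0.0012 -0.0002 -0.0002]
 [-0.0008  0.0005 -0.0008 -0.0002  0.0003 -0.0001]
 [ 0.0002 -0.0009  0.0001  0.0005  0.0001  0.0003]
 [ 0.0008  0.0009  0.0009  0.0008 -0.0002  0.0003]]
```

```bash
cat > ik.py <<'E'
from kin2 import *
p=np.load('kin2.npy')
lo=np.array([-2.96,-.34,-1.41,.24,-1.37,.17,-2.96]);hi=np.array([2.96,2.1,1.46,2.44,4.51,1.92,2.96])
def Rt(az,th=.698):
    d=np.array([np.cos(az),np.sin(az),0]);y=np.array([d[1],-d[0],0]);z=np.sin(th)*d-np.array([0,0,np.cos(th)])
    return np.c_[np.cross(y,z),y,z]
def ik(x,R,q0,w=.003,qref=None,m=.02):
    qr=q0 if qref is None else qref
    def e(q):
        X,Q=fk2(p,q);return np.r_[(X-x)*5,Ro.from_matrix(Q.T@R).as_rotvec(),w*(q-qr)]
    f=least_squares(e,np.clip(q0,lo+m+.001,hi-m-.001),bounds=(lo+m,hi-m));return f.x,np.linalg.norm(e(f.x)[:6])
E
python3 - <<'E'
from ik import *
q0=np.array(S[5][0])
for az in np.radians([-20,0,20,40,52.6,65,80,95,110]):
  for gz in(.212,.152):
    R=Rt(az);x=np.array([.515,.309,gz])+.059*R[:,2]
    out=[]
    for q3 in np.arange(-1.3,1.3,.25):
        qr=q0.copy();qr[2]=q3
        for q5 in(-1.2,0,1.5,3):
            qr[4]=q5;qr[5]=.6
            q,e=ik(x,R,qr,w=.001)
            if e<.004: mar=np.min(np.minimum(q-lo,hi-q)[[1,2,3,4,5]]);out.append((mar,q))
    if out:
        b=max(out,key=lambda t:t[0]);print(round(np.degrees(az)),gz,len(out),b[0].round(3),b[1].round(2))
    else:print(round(np.degrees(az)),gz,'none')
E
```

```text
-20 0.212 44 0.42 [-0.19  0.52 -0.98  2.02  1.29  1.21  2.51]
-20 0.152 44 0.385 [-0.19  0.66 -1.01  2.05  1.42  1.26  2.38]
0 0.212 44 0.299 [-0.01  0.47 -1.09  2.14  1.44  0.97  2.71]
0 0.152 18 0.256 [-0.13  0.54 -0.94  2.18  1.58  0.95  2.54]
20 0.212 16 0.222 [ 0.06  0.34 -0.96  2.22  1.55  0.55  2.94]
20 0.152 16 0.164 [-0.29  0.38 -0.57  2.28  1.86  0.48  2.57]
40 0.212 15 0.16 [ 0.44  0.48 -1.25  2.21  1.57  0.39 -2.89]
40 0.152 14 0.108 [-0.97  0.35  0.42  2.33  3.85  0.28  0.88]
53 0.212 31 0.02 [-0.25  0.24 -0.3   2.22 -1.35  0.19  0.12]
53 0.152 17 0.155 [-0.61  0.35  0.11  2.28  4.27  0.32  0.77]
65 0.212 32 0.192 [-0.12  0.29 -0.35  2.16 -1.15  0.36  0.16]
65 0.152 41 0.02 [ 0.09  0.44 -0.61  2.18 -1.35  0.2   0.45]
80 0.212 34 0.379 [-0.05  0.35 -0.37  2.06 -0.96  0.57  0.24]
80 0.152 42 0.291 [-0.01  0.46 -0.43  2.09 -1.07  0.46  0.41]
95 0.212 36 0.508 [ 0.23  0.49 -0.71  1.93 -0.57  0.68  0.13]
95 0.152 36 0.462 [ 0.04  0.53 -0.46  1.98 -0.79  0.64  0.39]
110 0.212 37 0.628 [ 0.2   0.57 -0.69  1.81 -0.46  0.89  0.24]
110 0.152 37 0.598 [ 0.27  0.7  -0.79  1.84 -0.32  0.77  0.19]
```

Yawing the grip about 32° round the flask axis (azimuth near 85°) gives good joint margins for the descent. I'll do that while still hovering.

Request:
play_rows(
  plan=[
    [-1.5, 1, 0, 0, 0, 0.04, 10],
    [-4, 2.5, 0, 0, 0, 0.12, 10],
    [-8, 4.5, 0, 0, 0, 0.22, 10],
    [-11, 6, 0, 0, 0, 0.32, 10],
    [-15, 7.5, 0, 0, 0, 0.42, 10],
    [-18, 8.5, 0, 0, 0, 0.5, 10],
    [-20.5, 9, 0, 0, 0, 0.55, 10],
    [-21, 9, 0, 0, 0, 0.565, 10],
    [-21, 9, 0, 0, 0, 0.565, 10],
    [-21, 9, 0, 0, 0, 0.565, 10],
  ],
)

```text
clock: 11.25
tcp_pos: [0.5177, 0.3479, 0.1675]
orientation: [-1.907, -1.743, -0.694]
contact_force: [-0.5, -0.2, -1.8]
grip_width: 0.0158
```

```bash
cat > look.py <<'E'
from h import *
from scipy.spatial.transform import Rotation as Ro
import sys
tag=sys.argv[1]
o=r.get_obs();print(o['joints'].round(3),o['tcp_pos'],o['clock'],o['grip_width'],o['contact_force'].round(2),o['moment'].round(3))
R=Ro.from_rotvec(o['orientation']).as_matrix();G=o['tcp_pos']+R@[0,0,-.059];print('G',G.round(4),'z_t',R[:,2].round(3),'y',R[:,1].round(3))
f=grab('scene','s'+tag);g=grab('top','t'+tag)
cv2.imwrite(f'pics/s{tag}.png',cv2.resize(f['color'][180:325,100:260],None,fx=4,fy=4,interpolation=2))
cv2.imwrite(f'pics/t{tag}.png',cv2.resize(g['color'][130:270,60:220],None,fx=4,fy=4,interpolation=2))
E
python3 look.py 10
```

```text
[-0.092  0.368 -0.306  2.03  -0.939  0.649  0.288] [0.51767031 0.34794513 0.16746193] 11.25 0.015776765191650787 [-0.46 -0.21 -1.79] [-0.942  0.107  0.019]
G [0.5143 0.3102 0.2127] z_t [ 0.057  0.64  -0.766] y [ 0.996 -0.089 -0.001]
```

View pics/s10.png

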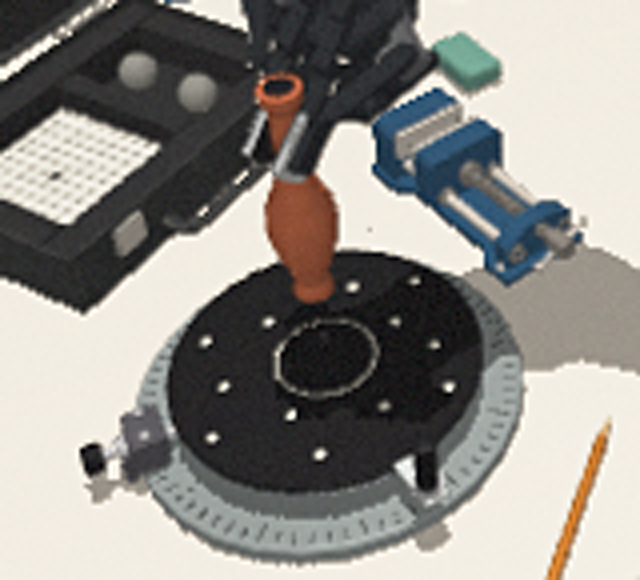

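View pics/t10.png

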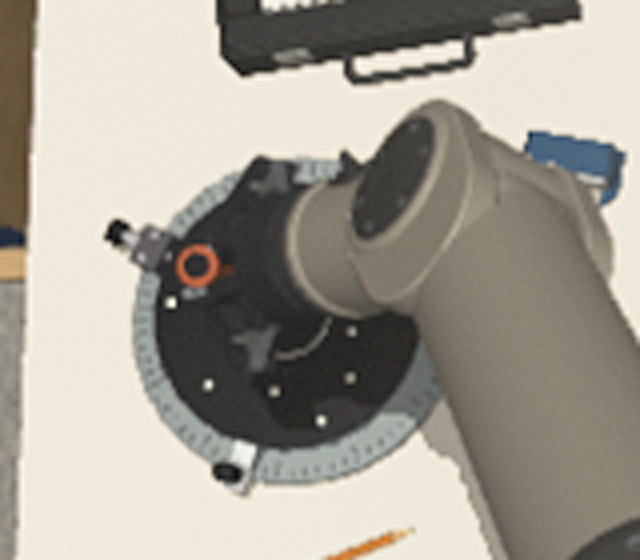

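```bash
cat > tilt.py <<'E'
from h import *
import sys
tag=sys.argv[1]
f=dict(np.load(f's{tag}.npz'));g=dict(np.load(f't{tag}.npz'))
hsv=cv2.cvtColor(f['color'],cv2.COLOR_BGR2HSV)
fl=((hsv[...,0]<13)|(hsv[...,0]>174))&(hsv[...,1]>105)&(hsv[...,2]>40)
fl[:180]=0;fl[285:]=0;fl[:,:150]=0;fl[:,205:]=0
n,l,st,_=cv2.connectedComponentsWithStats(fl.astype(np.uint8));
v,u=np.nonzero(fl);P=pts(f)[fl];ok=~np.isnan(P[:,0]);u,v,P=u[ok],v[ok],P[ok]
print('rows',v.min(),v.max())
# axis: silhouette mids per row in belly/foot -> ray in plane through axis facing camera
c=-f['R'].T@f['t']
x0,y0=float(sys.argv[2]),float(sys.argv[3])
for row in range(v.min(),v.max()+1,4):
    k=u[v==row]; k.sort()
    mid=(k.min()+k.max())/2
    # intersect ray with vertical plane through (x0,y0) perpendicular to view azimuth
    K=f['camera_matrix'];d=f['R'].T@np.array([(mid-K[0,2])/K[0,0],(row-K[1,2])/K[1,1],1.])
    nn=np.array([x0,y0])-c[:2];nn/=np.linalg.norm(nn)
    t=(np.array([x0,y0])-c[:2])@nn/(d[:2]@nn);X=c+t*d;side=np.array([-nn[1],nn[0]])
    print(row,len(k),'z',X[2].round(4),'side mm',((X[:2]-[x0,y0])@side*1000).round(1),'w',(k.max()-k.min()+1))
E
python3 tilt.py 10 .5143 .3102; python3 - <<'E'
import sys;sys.path.insert(0,'.')
import os;os.chdir('.')
from h import *
f=dict(np.load('s10.npz'));g=dict(np.load('t10.npz'))
Ps=[h['camera_matrix']@np.c_[h['R'],h['t']] for h in(g,f)]
X=cv2.triangulatePoints(Ps[0],Ps[1],np.array([60+198/4-.5,130+265/4-.5]),np.array([100+279/4-.5,180+87/4-.5]));print('mouth',(X[:3]/X[3]).ravel())
E
```

```text
rows 198 255
198 5 z 0.2538 side mm -4.7 w 5
202 7 z 0.2444 side mm 0.7 w 13
206 10 z 0.2338 side mm 1.1 w 10
210 6 z 0.2232 side mm 2.5 w 6
214 4 z 0.213 side mm 6.1 w 4
mouth [0.51501639 0.31012211 0.24597155]Traceback (most recent call last):
  File "tilt.py", line 16, in <module>
    mid=(k.min()+k.max())/2
         ~~~~~^^
    return umr_minimum(a, axis, None, out, keepdims, initial, where)
ValueError: zero-size array to reduction operation minimum which has no identity
```

```bash
sed -i 's/    k=u\[v==row\]; k.sort()/    k=u[v==row]; k.sort()\n    if len(k)<4: continue/' tilt.py; python3 tilt.py 10 .5143 .3102 | tail -14
python3 -c "
from h import *
f=dict(np.load('s10.npz'))
X=ray(f,100+326/4-.5,180+358/4-.5,.037);print('ring',X)"
```

```text
rows 198 255
198 5 z 0.2538 side mm -4.7 w 5
202 7 z 0.2444 side mm 0.7 w 13
206 10 z 0.2338 side mm 1.1 w 10
210 6 z 0.2232 side mm 2.5 w 6
214 4 z 0.213 side mm 6.1 w 4
226 13 z 0.1769 side mm -1.1 w 13
230 16 z 0.1652 side mm -0.7 w 16
234 17 z 0.1532 side mm -0.3 w 17
238 17 z 0.1413 side mm 1.2 w 17
242 14 z 0.1289 side mm 1.6 w 14
246 12 z 0.116 side mm 1.0 w 12
250 10 z 0.1029 side mm 0.3 w 10
254 8 z 0.0901 side mm 1.8 w 8
ring [0.51473125 0.30953757 0.037     ]
```

Request:
play_rows(
  plan=[
    [0, 0, -4, 0, 0, 0, 10],
    [0, 0, -10, 0, 0, 0, 10],
    [0, 0, -18, 0, 0, 0, 10],
    [0, 0, -26, 0, 0, 0, 10],
    [0, 0, -34, 0, 0, 0, 10],
    [0, 0, -40, 0, 0, 0, 10],
    [0, 0, -45, 0, 0, 0, 10],
    [0, 0, -49, 0, 0, 0, 10],
    [0, 0, -52, 0, 0, 0, 10],
    [0, 0, -53, 0, 0, 0, 10],
    [0, 0, -53, 0, 0, 0, 10],
    [0, 0, -53, 0, 0, 0, 10],
  ],
)

```text
clock: 12.55
tcp_pos: [0.518, 0.3484, 0.1149]
orientation: [-1.905, -1.745, -0.694]
contact_force: [-0.3, 0.8, -1.4]
grip_width: 0.0161
```

```bash
python3 look.py 11; python3 tilt.py 11 .5143 .3102
```

```text
[-0.063  0.459 -0.348  2.058 -1.017  0.561  0.42 ] [0.51798383 0.34839699 0.11487963] 12.55 0.016132806324405002 [-0.25  0.8  -1.41] [-0.891  0.094  0.004]
G [0.5147 0.3106 0.1601] z_t [ 0.056  0.641 -0.766] y [ 0.996 -0.088  0.   ]
rows 217 270
217 4 z 0.2024 side mm -3.3 w 6
221 5 z 0.1918 side mm 0.3 w 12
225 10 z 0.1806 side mm 1.7 w 10
229 6 z 0.1691 side mm 3.2 w 6
245 15 z 0.1185 side mm -1.6 w 16
249 18 z 0.106 side mm -0.1 w 18
253 18 z 0.0934 side mm 1.4 w 18
257 17 z 0.0801 side mm 1.9 w 17
261 12 z 0.0666 side mm 2.3 w 12
265 10 z 0.0518 side mm -0.7 w 10
269 9 z 0.0385 side mm 2.1 w 9
```

View pics/s11.png

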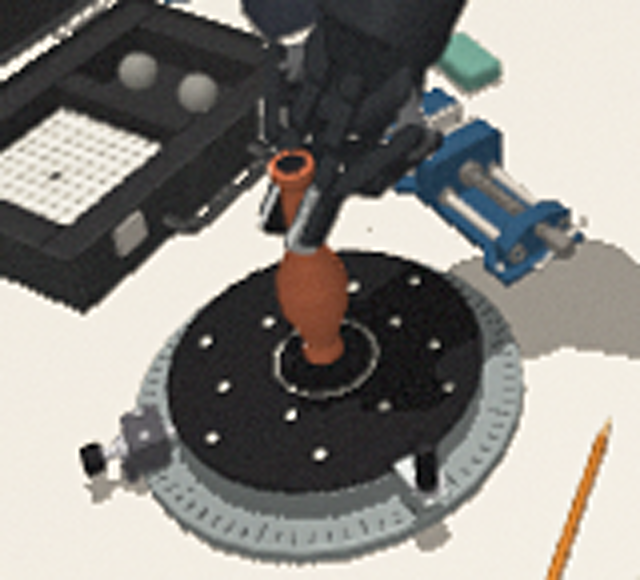

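Request:
play_rows(
  plan=[
    [0, 0, -1, 0, 0, 0, 10],
    [0, 0, -2, 0, 0, 0, 10],
    [0, 0, -3, 0, 0, 0, 10],
    [0, 0, -4, 0, 0, 0, 10],
    [0, 0, -4, 0, 0, 0, 10],
  ],
)

```text
clock: 13.15
tcp_pos: [0.5177, 0.3482, 0.1103]
orientation: [-1.906, -1.744, -0.693]
contact_force: [0.4, -0.0, -2.9]
grip_width: 0.0158
```

Request:
play_rows(
  plan=[
    [0, 0, -0.5, 0, 0, 0, 10],
    [0, 0, -1, 0, 0, 0, 10],
    [0, 0, -1.5, 0, 0, 0, 10],
    [0, 0, -1.5, 0, 0, 0, 10],
  ],
)

```text
clock: 13.55
tcp_pos: [0.5178, 0.3483, 0.109]
orientation: [-1.905, -1.745, -0.693]
contact_force: [1.1, -0.3, -2.3]
grip_width: 0.0164
```

Request:
play_rows(
  plan=[
    [0, 0, -0.5, 0, 0, 0, 10],
    [0, 0, -1, 0, 0, 0, 10],
    [0, 0, -1, 0, 0, 0, 10],
  ],
)

```text
clock: 13.85
tcp_pos: [0.5177, 0.3483, 0.108]
orientation: [-1.905, -1.745, -0.693]
contact_force: [-0.7, 0.3, -2.1]
grip_width: 0.016
```

Request:
play_rows(
  plan=[
    [0, 0, -0.5, 0, 0, 0, 10],
    [0, 0, -1, 0, 0, 0, 10],
    [0, 0, -1, 0, 0, 0, 10],
  ],
)

```text
clock: 14.15
tcp_pos: [0.5179, 0.3484, 0.1073]
orientation: [-1.905, -1.745, -0.694]
contact_force: [-0.0, -0.6, 0.4]
grip_width: 0.0162
```

Request:
play_rows(
  plan=[
    [0, 0, -0.5, 0, 0, 0, 10],
    [0, 0, -1, 0, 0, 0, 10],
    [0, 0, -1, 0, 0, 0, 10],
  ],
)

```text
clock: 14.45
tcp_pos: [0.5182, 0.349, 0.1072]
orientation: [-1.904, -1.744, -0.695]
contact_force: [-1.6, -1.9, 6.8]
grip_width: 0.0157
```

Request:
play_rows(
  plan=[
    [0, 0, 0.7, 0, 0, 0, 10],
    [0, 0, 0.7, 0, 0, 0, 10],
  ],
)

```text
clock: 14.65
tcp_pos: [0.5181, 0.3485, 0.1073]
orientation: [-1.905, -1.745, -0.694]
contact_force: [0.1, -1.5, 3.3]
grip_width: 0.016
```

```bash
python3 look.py 12; python3 tilt.py 12 .5143 .3102|grep z
```

```text
[-0.057  0.473 -0.356  2.061 -1.029  0.548  0.44 ] [0.51805356 0.34853618 0.10726553] 14.65 0.015962576252244443 [ 0.11 -1.5   3.3 ] [-0.358  0.194  0.128]
G [0.5147 0.3107 0.1524] z_t [ 0.057  0.641 -0.765] y [ 0.996 -0.088  0.   ]
220 7 z 0.1938 side mm -3.2 w 7
224 5 z 0.1831 side mm 0.3 w 11
228 9 z 0.1717 side mm 1.8 w 9
232 6 z 0.1604 side mm 4.4 w 6
248 16 z 0.1092 side mm -0.5 w 16
252 18 z 0.0965 side mm 1.0 w 18
256 18 z 0.083 side mm 0.3 w 18
260 15 z 0.0703 side mm 3.1 w 15
264 11 z 0.0563 side mm 2.4 w 11
268 10 z 0.0416 side mm 0.5 w 10
272 8 z 0.0278 side mm 2.1 w 8
```

View pics/s12.png

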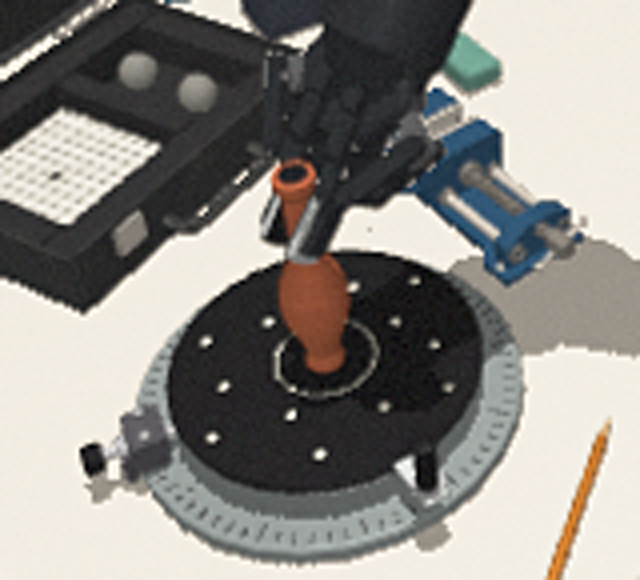

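The foot is inside the ring and the flask is upright. I'll release in small steps.

Request:
play_rows(
  plan=[
    [0, 0, 0.4, 0, 0, 0, 12],
    [0, 0, 0.4, 0, 0, 0, 14],
    [0, 0, 0.4, 0, 0, 0, 16],
    [0, 0, 0.4, 0, 0, 0, 17],
    [0, 0, 0.4, 0, 0, 0, 18],
    [0, 0, 0.4, 0, 0, 0, 19],
    [0, 0, 0.4, 0, 0, 0, 21],
    [0, 0, 0.4, 0, 0, 0, 24],
    [0, 0, 0.4, 0, 0, 0, 28],
    [0, 0, 0.4, 0, 0, 0, 33],
    [0, 0, 0.4, 0, 0, 0, 38],
    [0, 0, 0.4, 0, 0, 0, 42],
  ],
  grip_force=20,
)

```text
clock: 15.95
tcp_pos: [0.5178, 0.3483, 0.1072]
orientation: [-1.905, -1.745, -0.693]
contact_force: [-0.5, -0.0, -0.1]
grip_width: 0.0421
```

```bash
python3 look.py 13; python3 tilt.py 13 .5143 .3102|grep z
```

```text
[-0.057  0.473 -0.355  2.061 -1.028  0.549  0.439] [0.51780321 0.34832071 0.10719053] 15.95 0.042077568562849256 [-0.47 -0.03 -0.15] [-0.682  0.036  0.04 ]
G [0.5145 0.3105 0.1524] z_t [ 0.056  0.641 -0.766] y [ 0.996 -0.088 -0.   ]
219 5 z 0.1966 side mm -3.6 w 5
223 5 z 0.1859 side mm -0.1 w 11
227 10 z 0.1749 side mm 2.5 w 10
231 8 z 0.1628 side mm 1.8 w 8
235 7 z 0.1503 side mm 0.1 w 7
239 5 z 0.1383 side mm 1.6 w 5
247 9 z 0.112 side mm -2.0 w 15
251 18 z 0.0997 side mm 0.7 w 18
255 18 z 0.0863 side mm -0.0 w 18
259 16 z 0.0732 side mm 1.5 w 16
263 12 z 0.0593 side mm 0.8 w 12
267 10 z 0.045 side mm 0.1 w 10
271 10 z 0.0312 side mm 1.7 w 10
```

View pics/s13.png

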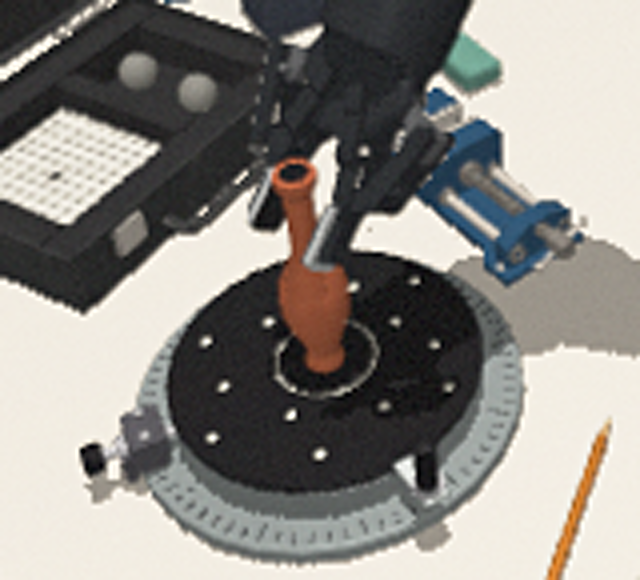

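The flask stands free with only noise on the force reading. I'll retreat along the tool axis.

Request:
play_rows(
  plan=[
    [0, 0, 0, 0, 0, 0, 50],
    [0, -2, 2, 0, 0, 0, 60],
    [-1, -6, 7, 0, 0, 0, 60],
    [-1, -13, 15, 0, 0, 0, 60],
    [-2, -22, 26, 0, 0, 0, 60],
    [-3, -33, 39, 0, 0, 0, 60],
    [-4, -45, 54, 0, 0, 0, 60],
    [-5, -58, 70, 0, 0, 0, 60],
    [-6, -71, 85, 0, 0, 0, 60],
    [-7, -84, 101, 0, 0, 0, 60],
    [-8, -93, 111, 0, 0, 0, 60],
    [-8, -96, 115, 0, 0, 0, 60],
  ],
)

```text
clock: 17.25
tcp_pos: [0.5106, 0.2508, 0.2237]
orientation: [-1.908, -1.745, -0.696]
contact_force: [-0.0, 0.6, 0.1]
grip_width: 0.0599
```

```bash
python3 look.py 14; python3 tilt.py 14 .5143 .3102|grep z
```

```text
[ 0.045  0.25  -0.236  2.032 -0.857  0.86   0.309] [0.51060918 0.25082068 0.22370302] 17.25 0.05990019821783224 [-0.02  0.61  0.11] [-0.663  0.064 -0.027]
G [0.5071 0.2131 0.2689] z_t [ 0.059  0.64  -0.766] y [ 0.996 -0.09   0.002]
220 5 z 0.1938 side mm -3.2 w 5
224 6 z 0.1831 side mm 0.3 w 11
228 8 z 0.1715 side mm 0.7 w 8
232 7 z 0.1596 side mm 1.1 w 7
236 7 z 0.1473 side mm 0.5 w 7
240 7 z 0.1347 side mm -0.2 w 7
244 12 z 0.1216 side mm -2.0 w 12
248 17 z 0.1089 side mm -1.6 w 17
252 18 z 0.0965 side mm 1.0 w 18
256 18 z 0.083 side mm 0.3 w 18
260 15 z 0.0703 side mm 3.1 w 15
264 11 z 0.0559 side mm 1.2 w 12
268 10 z 0.0416 side mm 0.5 w 10
272 8 z 0.0278 side mm 2.1 w 8
```

View pics/s14.png

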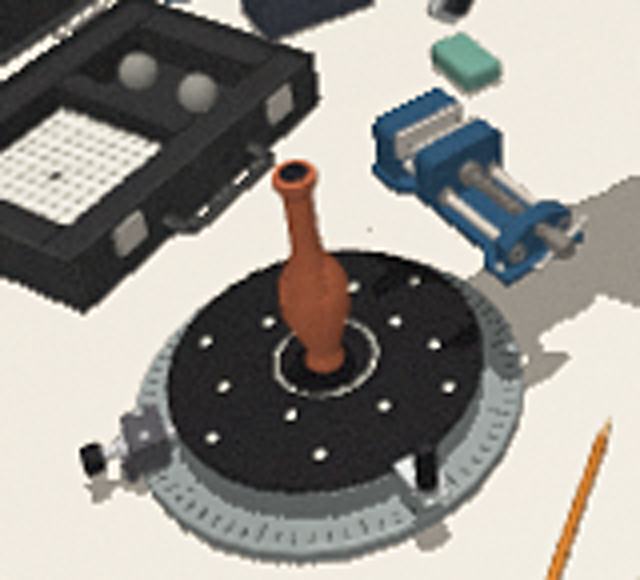

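View pics/t14.png

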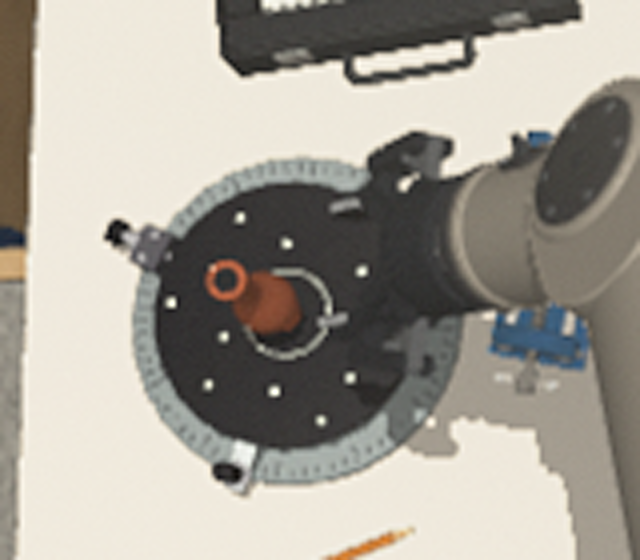

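```bash
python3 - <<'E'
from ik import *
from h import ray
import numpy as np
f=dict(np.load('t14.npz'));s=dict(np.load('s14.npz'))
K1=ray(f,60+231/4-.5,130+471/4-.5,.074)
K2=ray(s,100+429/4-.5,180+456/4-.5,.074);print(K1,K2)
C=np.array([.515,.3092]);k=K1[:2]-C;th=np.arctan2(k[1],k[0]);print(th,np.linalg.norm(k), [np.arctan2(*( (K2[:2]-C)[::-1])),np.linalg.norm(K2[:2]-C)])
q=np.array([.045,.25,-.236,2.032,-.857,.86,.309])
import itertools
for flip in(0,1):
  qq=q.copy()
  for a in np.arange(th-.33,th+1.4,.15):
    c=C+.118*np.array([np.cos(a),np.sin(a)])
    y=np.array([np.cos(a),np.sin(a),0])*(-1 if not flip else 1);z=np.array([0,0,-1.]);R=np.c_[np.cross(y,z),y,z]
    qq,e=ik(np.r_[c,.008],R,qq,w=.01);print(flip,a.round(2),c.round(3),qq.round(2),e.round(4))
E
```

```text
[0.40323825 0.33584854 0.074     ] [0.39241719 0.34863279 0.074     ]
2.907522625130825 0.11489487939071877 [np.float64(2.830363886439922), np.float64(0.128769133442379)]
0 2.58 [0.415 0.372] [-1.17  0.57  0.43  2.   -0.38  0.65 -1.06] 0.0005
0 2.73 [0.407 0.357] [-1.14  0.54  0.39  2.04 -0.34  0.63 -0.94] 0.0
0 2.88 [0.401 0.34 ] [-1.1   0.52  0.35  2.07 -0.3   0.6  -0.8 ] 0.0
0 3.03 [0.398 0.323] [-1.05  0.49  0.31  2.1  -0.26  0.59 -0.67] 0.0
0 3.18 [0.397 0.305] [-1.    0.48  0.27  2.12 -0.23  0.57 -0.53] 0.0
0 3.33 [0.399 0.287] [-0.94  0.46  0.23  2.14 -0.19  0.56 -0.38] 0.0
0 3.48 [0.404 0.27 ] [-0.87  0.45  0.19  2.15 -0.16  0.55 -0.23] 0.0
0 3.63 [0.411 0.254] [-0.8   0.44  0.15  2.16 -0.12  0.55 -0.08] 0.0
0 3.78 [0.42  0.239] [-0.74  0.44  0.11  2.15 -0.09  0.55  0.07] 0.0
0 3.93 [0.432 0.226] [-0.67  0.45  0.07  2.14 -0.06  0.55  0.23] 0.0
0 4.08 [0.445 0.214] [-0.6   0.45  0.03  2.13 -0.02  0.56  0.38] 0.0
0 4.23 [0.46  0.205] [-0.54  0.46 -0.01  2.1   0.01  0.58  0.54] 0.0
1 2.58 [0.415 0.372] [-0.51  0.57 -0.43  1.95  0.35  0.7   1.42] 0.0001
1 2.73 [0.407 0.357] [-0.47  0.55 -0.47  1.99  0.38  0.69  1.55] 0.0
1 2.88 [0.401 0.34 ] [-0.42  0.54 -0.5   2.02  0.41  0.68  1.69] 0.0
1 3.03 [0.398 0.323] [-0.37  0.53 -0.54  2.05  0.44  0.67  1.83] 0.0
1 3.18 [0.397 0.305] [-0.31  0.53 -0.58  2.08  0.47  0.67  1.98] 0.0
1 3.33 [0.399 0.287] [-0.25  0.53 -0.62  2.1   0.49  0.67  2.13] 0.0
1 3.48 [0.404 0.27 ] [-0.18  0.53 -0.66  2.11  0.52  0.67  2.29] 0.0
1 3.63 [0.411 0.254] [-0.12  0.53 -0.69  2.11  0.55  0.68  2.45] 0.0
1 3.78 [0.42  0.239] [-0.06  0.55 -0.72  2.11  0.57  0.69  2.61] 0.0
1 3.93 [0.432 0.226] [ 0.    0.56 -0.76  2.1   0.6   0.71  2.77] 0.0
1 4.08 [0.445 0.214] [ 0.06  0.58 -0.79  2.08  0.63  0.73  2.94] 0.0
1 4.23 [0.46  0.205] [ 0.27  0.73 -1.07  2.05  0.85  0.89  2.94] 0.0002
```

```bash
python3 -c "
import cv2,numpy as np
f=np.load('s14.npz')['color'];g=np.load('t14.npz')['color']
a=cv2.resize(f[280:312,190:222],None,fx=12,fy=12,interpolation=0);b=cv2.resize(g[232:264,102:134],None,fx=12,fy=12,interpolation=0)
cv2.imwrite('pics/kn.png',np.hstack([a,b]))"
```

```text
(no output)
```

View pics/kn.png

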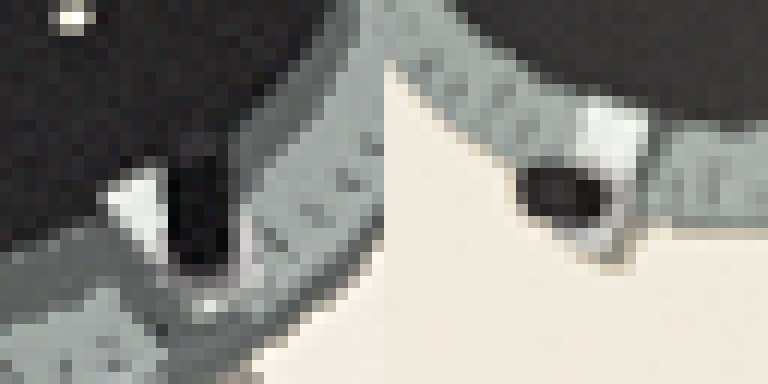

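```bash
python3 - <<'E'
from h import *
f=dict(np.load('t14.npz'));s=dict(np.load('s14.npz'));C=np.array([.515,.3092])
for nm,X in(('top',ray(f,115.6,247.5,.074)),('scene',ray(s,206.4,293.8,.074)),('scene base',ray(s,190+16.9-.5,280+265/12-.5,.0365))):
    k=X[:2]-C;print(nm,X.round(4),np.arctan2(k[1],k[0]).round(3),np.linalg.norm(k).round(4))
E
```

```text
top [0.4027 0.3403 0.074 ] 2.871 0.1166
scene [0.3925 0.3497 0.074 ] 2.823 0.129
scene base [0.4004 0.3451 0.0365] 2.838 0.1201
```

```bash
python3 - <<'E'
from ik import *
from bench import r
o=r.get_obs();R0=Ro.from_rotvec(o['orientation']).as_matrix()
for a in(2.57,):
    y=-np.array([np.cos(a),np.sin(a),0]);z=np.array([0,0,-1.]);R=np.c_[np.cross(y,z),y,z]
    print((Ro.from_matrix(R@R0.T)).as_rotvec())
    c=np.array([.515,.3092])+.118*np.array([np.cos(a),np.sin(a)]);print(c,(np.r_[c,.1]-o['tcp_pos'])*1000)
E
```

```text
[-0.66669776  0.22927575 -0.46321989]
[0.41575723 0.37303472] [ -94.41699267  121.20135917 -122.79456525]
```

Request:
play_rows(
  plan=[
    [-10, -2, 5, -0.04, 0.01, -0.03, 0],
    [-30, -5, 5, -0.12, 0.04, -0.08, 0],
    [-55, -5, 5, -0.2, 0.07, -0.14, 0],
    [-80, 0, 5, -0.28, 0.1, -0.2, 0],
    [-100, 15, 5, -0.37, 0.13, -0.26, 0],
    [-110, 35, 5, -0.46, 0.16, -0.32, 0],
    [-112, 60, 0, -0.54, 0.19, -0.38, 0],
    [-110, 82, -10, -0.61, 0.21, -0.425, 0],
    [-104, 101, -30, -0.655, 0.225, -0.455, 0],
    [-98, 114, -55, -0.667, 0.229, -0.463, 0],
    [-94, 121, -80, -0.667, 0.229, -0.463, 0],
    [-94, 121, -90, -0.667, 0.229, -0.463, 0],
  ],
)

```text
clock: 18.55
tcp_pos: [0.4136, 0.3738, 0.1287]
orientation: [-2.754, -1.509, 0.01]
contact_force: [-0.4, -0.5, -0.3]
grip_width: 0.0001
```

```bash
python3 look.py 15
```

```text
[-0.576  0.381 -0.336  1.878  0.151  0.913 -1.551] [0.41361998 0.37384299 0.12865246] 18.55 0.00012466253268973997 [-0.44 -0.52 -0.31] [ 0.012 -0.001  0.027]
G [0.414  0.374  0.1877] z_t [-0.006 -0.002 -1.   ] y [ 0.843 -0.538 -0.004]
```

View pics/s15.png

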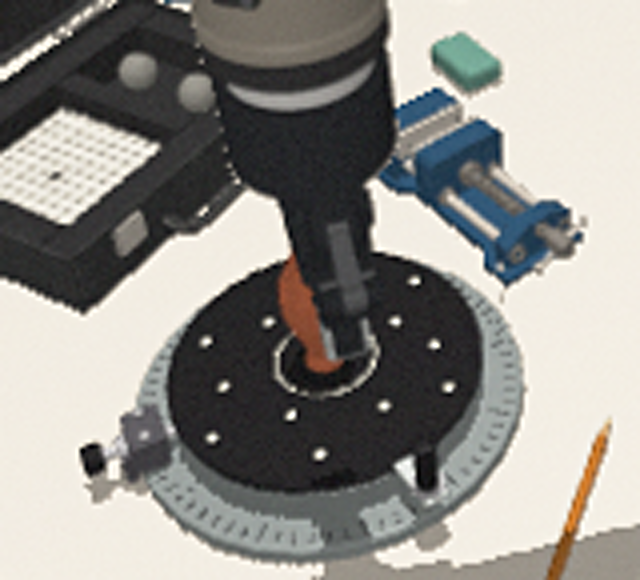

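Request:
play_rows(
  plan=[
    [1, 0, -10, 0, 0, 0, 0],
    [2, -1, -28, 0, 0, 0, 0],
    [2, -1, -50, 0, 0, 0, 0],
    [2, -1, -72, 0, 0, 0, 0],
    [2, -1, -92, 0, 0, 0, 0],
    [2, -1, -107, 0, 0, 0, 0],
    [2, -1, -117, 0, 0, 0, 0],
    [2, -1, -120, 0, 0, 0, 0],
    [2, -1, -120, 0, 0, 0, 0],
  ],
)

```text
clock: 19.55
tcp_pos: [0.418, 0.3724, 0.0124]
orientation: [-2.757, -1.505, 0.001]
contact_force: [0.2, -0.3, 0.0]
grip_width: 0.0002
```

```bash
python3 look.py 16
```

```text
[-0.612  0.541 -0.29   1.953  0.235  0.679 -1.618] [0.41800636 0.37239436 0.01239199] 19.55 0.00018847859959760744 [ 0.17 -0.31  0.04] [-0.015 -0.013 -0.003]
G [0.4181 0.3724 0.0714] z_t [-0.001  0.001 -1.   ] y [ 0.841 -0.541 -0.001]
```

View pics/s16.png

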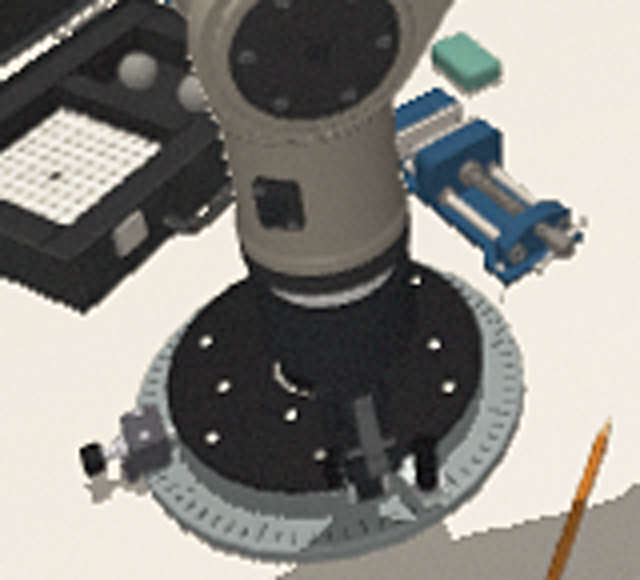

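View pics/t16.png

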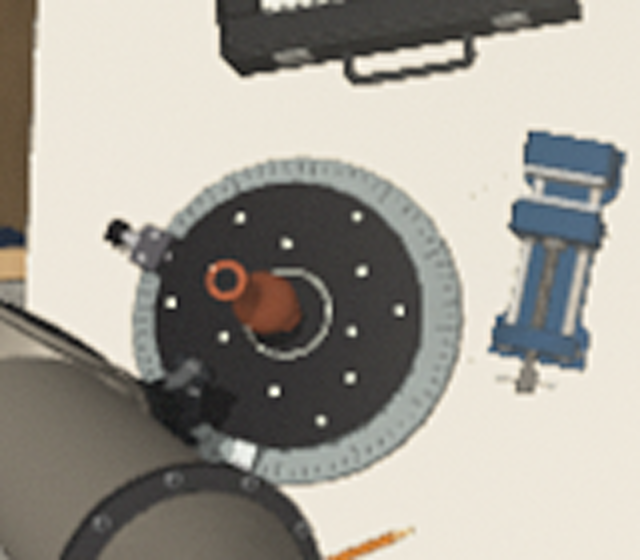

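```bash
cat > dots.py <<'E'
from h import *
C=np.array([.515,.3092])
def dots(f):
    g=cv2.cvtColor(f['color'],cv2.COLOR_BGR2GRAY).astype(np.uint8)
    u0,v0=proj(f,[*C,.037]);out=[]
    m=(g>125).astype(np.uint8)
    n,l,st,ce=cv2.connectedComponentsWithStats(m)
    for i in range(1,n):
        if 2<=st[i,4]<=20 and st[i,2]<=5 and st[i,3]<=5:
            w=(l==i)*(g.astype(float)-100);v,u=np.nonzero(l==i);ww=w[v,u]
            X=ray(f,(u*ww).sum()/ww.sum(),(v*ww).sum()/ww.sum(),.037)[:2]-C;rr=np.hypot(*X)
            if .04<rr<.092: out.append(X)
    return np.array(out)
def rot(ref,cur,rng=np.arange(-.1,2,.004)):
    best=None
    for a in rng:
        c,s=np.cos(a),np.sin(a);p=ref@np.array([[c,s],[-s,c]])
        d=np.sort(np.min(np.linalg.norm(cur[:,None]-p[None],axis=2),axis=1));sc=d[:max(4,int(len(d)*.7))].mean()
        if best is None or sc<best[1]:best=(a,sc)
    return best
def pin(f):
    g=cv2.cvtColor(f['color'],cv2.COLOR_BGR2GRAY)
    c=g[182:196,82:100]; v,u=np.nonzero(c<60); return u.mean()+82,v.mean()+182,len(u)
E
cat > st.py <<'E'
from dots import *
import sys
from scipy.spatial.transform import Rotation as Ro
tag=sys.argv[1];ref=dots(dict(np.load('top0.npz')))
g=grab('top','t'+tag);o=r.get_obs();t=o['tcp_pos']
R=Ro.from_rotvec(o['orientation']).as_matrix()
d=dots(g);print('dots',len(ref),len(d),'rot',rot(ref,d)); print('clock',o['clock'],'tcp',t.round(4),'pusher ang',np.arctan2(t[1]-C[1],t[0]-C[0])%6.283,'rad',np.hypot(*(t[:2]-C)).round(4),'yawA',np.arctan2(-R[1,1],-R[0,1])%6.283)
print('F',o['contact_force'].round(2),'M',o['moment'].round(3),'pin',pin(g))
tt=o['tcp_pos'][:2]-C
for D in(.03,.05,.06,.075,.1,.15,.3,.45):
    c,s=np.cos(D),np.sin(D);print(D,((np.array([[c,-s],[s,c]])@tt-tt)*1000).round(1),end='; ')
cv2.imwrite(f'pics/t{tag}.png',cv2.resize(g['color'][150:260,70:190],None,fx=5,fy=5,interpolation=2))
E
python3 - <<'E'
import os;os.chdir('.');import sys;sys.path.insert(0,'.')
from dots import *
ref=dots(dict(np.load('top0.npz')))
for n in('t14','t16'):
    f=dict(np.load(n+'.npz'));print(len(ref),len(dots(f)),rot(ref,dots(f)),pin(f))
print(pin(dict(np.load('top0.npz'))))
t=np.array([.418,.3724])-C
for D in np.arange(.0375,.46,.0375):
    c,s=np.cos(D),np.sin(D);print(D.round(4),((np.array([[c,-s],[s,c]])@t-t)*1000).round(1))
E
```

```text
13 12 (np.float64(8.326672684688674e-17), np.float64(3.89772742719848e-05)) (np.float64(88.66666666666667), np.float64(187.66666666666666), 18)
13 13 (np.float64(8.326672684688674e-17), np.float64(1.770184154045851e-05)) (np.float64(88.66666666666667), np.float64(187.66666666666666), 18)
(np.float64(88.66666666666667), np.float64(187.66666666666666), 18)
0.0375 [-2.3 -3.7]
0.075 [-4.5 -7.4]
0.1125 [ -6.5 -11.3]
0.15 [ -8.4 -15.2]
0.1875 [-10.1 -19.2]
0.225 [-11.7 -23.2]
0.2625 [-13.1 -27.3]
0.3 [-14.3 -31.5]
0.3375 [-15.5 -35.7]
0.375 [-16.4 -39.9]
0.4125 [-17.2 -44.2]
0.45 [-17.8 -48.5]
```

Dot tracking of the platter angle works, and the platter hasn't moved so far. Next is the first push, well short of any possible notch.

Request:
play_rows(
  plan=[
    [-2.3, -3.7, -2, 0, 0, 0.0375, 0],
    [-4.5, -7.4, -3, 0, 0, 0.075, 0],
    [-6.5, -11.3, -3, 0, 0, 0.1125, 0],
    [-7.5, -13.2, -3, 0, 0, 0.13, 0],
    [-8.4, -15.2, -3, 0, 0, 0.15, 0],
    [-9.3, -17.2, -3, 0, 0, 0.169, 0],
    [-10.1, -19.2, -3, 0, 0, 0.1875, 0],
    [-11.7, -23.2, -3, 0, 0, 0.225, 0],
    [-13.1, -27.3, -3, 0, 0, 0.2625, 0],
    [-14.3, -31.5, -3, 0, 0, 0.3, 0],
    [-15.5, -35.7, -3, 0, 0, 0.3375, 0],
    [-16.4, -39.9, -3, 0, 0, 0.375, 0],
  ],
)

```text
clock: 20.85
tcp_pos: [0.4014, 0.3325, 0.0093]
orientation: [-2.426, -1.995, 0.001]
contact_force: [0.9, 1.5, 0.9]
grip_width: 0.0002
```

```bash
python3 st.py 17
```

```text
dots 13 13 rot (np.float64(0.2360000000000003), np.float64(0.0003245414925538903))
clock 20.9 tcp [0.4012 0.3314 0.0092] pusher ang 2.9490075472367234 rad 0.1159 yawA 2.94862821678154
F [-0.1  -0.25 -0.33] M [-0.016  0.051 -0.004] pin (np.float64(88.66666666666667), np.float64(187.66666666666666), 18)
0.03 [-0.6 -3.4]; 0.05 [-1.  -5.7]; 0.06 [-1.1 -6.9]; 0.075 [-1.3 -8.6]; 0.1 [ -1.6 -11.5]; 0.15 [ -2.  -17.3]; 0.3 [ -1.5 -34.6]; 0.45 [  1.7 -51.7];
```

View pics/t17.png

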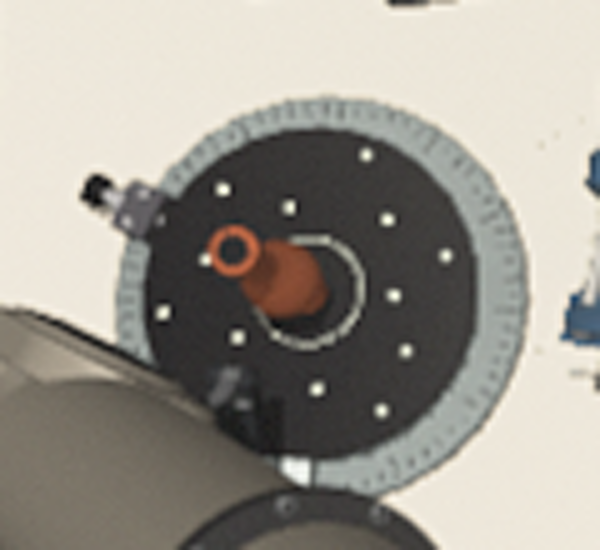

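Request:
play_rows(
  plan=[
    [-0.6, -3.4, 0, 0, 0, 0.03, 0],
    [-1.1, -6.9, 0, 0, 0, 0.06, 0],
    [-1.6, -11.5, 0, 0, 0, 0.1, 0],
    [-1.6, -11.5, 0, 0, 0, 0.1, 0],
  ],
)

```text
clock: 21.3
tcp_pos: [0.3996, 0.3198, 0.009]
orientation: [-2.325, -2.112, 0.003]
contact_force: [-0.3, -0.3, 0.2]
grip_width: 0.0002
```

```bash
python3 st.py 18
```

```text
dots 13 12 rot (np.float64(0.3520000000000004), np.float64(0.0005634395479199277))
clock 21.35 tcp [0.3997 0.3202 0.009 ] pusher ang 3.0468251435703406 rad 0.1158 yawA 3.0443488263717446
F [-0.77  0.49  0.01] M [ 0.01  -0.038  0.015] pin (np.float64(88.66666666666667), np.float64(187.66666666666666), 18)
0.03 [-0.3 -3.5]; 0.05 [-0.4 -5.8]; 0.06 [-0.4 -6.9]; 0.075 [-0.5 -8.7]; 0.1 [ -0.5 -11.6]; 0.15 [ -0.3 -17.3]; 0.3 [  1.9 -34.5]; 0.45 [  6.7 -51.2];
```

Request:
play_rows(
  plan=[
    [-0.3, -3, 0, 0, 0, 0.025, 0],
    [-0.4, -5.8, 0, 0, 0, 0.05, 0],
    [-0.4, -5.8, 0, 0, 0, 0.05, 0],
  ],
)

```text
clock: 21.65
tcp_pos: [0.3993, 0.3145, 0.0091]
orientation: [-2.271, -2.17, 0.002]
contact_force: [-0.2, 0.4, -0.6]
grip_width: 0.0
```

```bash
python3 st.py 19
```

```text
dots 13 12 rot (np.float64(0.39200000000000046), np.float64(0.0003978617438653657))
clock 21.7 tcp [0.3994 0.3146 0.0091] pusher ang 3.094707414426406 rad 0.1157 yawA 3.0949193988924275
F [-0.74  0.   -0.12] M [-0.037 -0.02   0.023] pin (np.float64(88.66666666666667), np.float64(187.66666666666666), 18)
0.03 [-0.1 -3.5]; 0.05 [-0.1 -5.8]; 0.06 [-0.1 -6.9]; 0.075 [-0.1 -8.7]; 0.1 [  0.  -11.6]; 0.15 [  0.5 -17.3]; 0.3 [  3.6 -34.4]; 0.45 [  9.1 -50.8];
```

Request:
play_rows(
  plan=[
    [-0.1, -3, 0, 0, 0, 0.025, 0],
    [-0.1, -5.8, 0, 0, 0, 0.05, 0],
    [-0.1, -5.8, 0, 0, 0, 0.05, 0],
  ],
)

```text
clock: 22.0
tcp_pos: [0.3993, 0.3086, 0.0091]
orientation: [-2.216, -2.226, 0.003]
contact_force: [0.5, 0.7, -0.1]
grip_width: -0.0001
```

```bash
python3 st.py 20
```

```text
dots 13 13 rot (np.float64(0.4480000000000005), np.float64(0.0005403076891865075))
clock 22.05 tcp [0.3993 0.3087 0.0091] pusher ang 3.146029781891028 rad 0.1157 yawA 3.1446942764687904
F [ 1.51 -0.9   0.39] M [0.008 0.004 0.012] pin (np.float64(88.58823529411765), np.float64(187.52941176470588), 17)
0.03 [ 0.1 -3.5]; 0.05 [ 0.2 -5.8]; 0.06 [ 0.2 -6.9]; 0.075 [ 0.4 -8.7]; 0.1 [  0.6 -11.5]; 0.15 [  1.4 -17.3]; 0.3 [  5.3 -34.2]; 0.45 [ 11.7 -50.3];
```

Request:
play_rows(
  plan=[
    [0.1, -3.5, 0, 0, 0, 0.03, 0],
    [0.2, -6.9, 0, 0, 0, 0.06, 0],
    [0.2, -6.9, 0, 0, 0, 0.06, 0],
  ],
)

```text
clock: 22.35
tcp_pos: [0.3996, 0.3015, 0.0091]
orientation: [-2.149, -2.291, 0.003]
contact_force: [0.6, -0.5, 0.2]
grip_width: 0.0003
```

```bash
python3 st.py 21
```

```text
dots 13 11 rot (np.float64(0.5080000000000006), np.float64(0.0005156590651827711))
clock 22.4 tcp [0.3996 0.3017 0.0091] pusher ang 3.206625905842037 rad 0.1157 yawA 3.204567128909739
F [ 0.76 -0.14  0.55] M [ 0.03  -0.002  0.048] pin (np.float64(88.66666666666667), np.float64(187.66666666666666), 18)
0.03 [ 0.3 -3.5]; 0.05 [ 0.5 -5.8]; 0.06 [ 0.7 -6.9]; 0.075 [ 0.9 -8.6]; 0.1 [  1.3 -11.5]; 0.15 [  2.4 -17.2]; 0.3 [  7.4 -33.8]; 0.45 [ 14.8 -49.4];
```

Request:
play_rows(
  plan=[
    [0.3, -3.5, 0, 0, 0, 0.03, 0],
    [0.7, -6.9, 0, 0, 0, 0.06, 0],
    [0.7, -6.9, 0, 0, 0, 0.06, 0],
  ],
)

```text
clock: 22.7
tcp_pos: [0.4002, 0.2949, 0.0091]
orientation: [-2.08, -2.354, 0.002]
contact_force: [0.7, 0.3, -0.2]
grip_width: -0.0001
```

```bash
python3 st.py 22
```

```text
dots 13 13 rot (np.float64(0.5640000000000006), np.float64(0.0006305025319019123))
clock 22.75 tcp [0.4002 0.2951 0.0091] pusher ang 3.2633133838802624 rad 0.1156 yawA 3.2637734496027395
F [-0.12  0.15 -0.66] M [-0.004  0.024  0.01 ] pin (np.float64(88.66666666666667), np.float64(187.66666666666666), 18)
0.03 [ 0.5 -3.4]; 0.05 [ 0.8 -5.7]; 0.06 [ 1.  -6.9]; 0.075 [ 1.4 -8.6]; 0.1 [  2.  -11.4]; 0.15 [  3.4 -17. ]; 0.3 [  9.3 -33.3]; 0.45 [ 17.5 -48.5];
```

Request:
play_rows(
  plan=[
    [0.5, -3.4, 0, 0, 0, 0.03, 0],
    [1, -6.9, 0, 0, 0, 0.06, 0],
    [1, -6.9, 0, 0, 0, 0.06, 0],
  ],
)

```text
clock: 23.05
tcp_pos: [0.4013, 0.2881, 0.0091]
orientation: [-2.01, -2.414, 0.002]
contact_force: [-0.6, -0.1, -0.1]
grip_width: -0.0001
```

```bash
python3 st.py 23
```

```text
dots 13 13 rot (np.float64(0.6560000000000007), np.float64(0.0007273494316231236))
clock 23.1 tcp [0.4013 0.2885 0.0092] pusher ang 3.3218310526658215 rad 0.1156 yawA 3.3233777677113405
F [-0.04 -0.28 -0.82] M [ 0.013 -0.026 -0.014] pin (np.float64(90.35), np.float64(188.35), 20)
0.03 [ 0.7 -3.4]; 0.05 [ 1.2 -5.7]; 0.06 [ 1.4 -6.8]; 0.075 [ 1.9 -8.5]; 0.1 [  2.6 -11.3]; 0.15 [  4.4 -16.8]; 0.3 [ 11.2 -32.7]; 0.45 [ 20.3 -47.4];
```

The platter ran ahead of the pusher (0.656 against an expected 0.62) and the pin knob moved inward by 1.7 px. I'll hold and look again.

Request:
play_rows(
  plan=[
    [0, 0, 0, 0, 0, 0, 0],
    [0, 0, 0, 0, 0, 0, 0],
    [0, 0, 0, 0, 0, 0, 0],
  ],
)

```text
clock: 23.4
tcp_pos: [0.4012, 0.2888, 0.0092]
orientation: [-2.008, -2.415, 0.001]
contact_force: [-0.1, 0.5, -0.6]
grip_width: -0.0003
```

```bash
python3 st.py 24
```

```text
dots 13 11 rot (np.float64(0.6520000000000007), np.float64(0.0005981409308765968))
clock 23.45 tcp [0.4012 0.2888 0.0092] pusher ang 3.3188999964144204 rad 0.1156 yawA 3.324921512049945
F [0.18 0.22 0.37] M [-0.044 -0.015 -0.033] pin (np.float64(90.35), np.float64(188.35), 20)
0.03 [ 0.7 -3.4]; 0.05 [ 1.2 -5.7]; 0.06 [ 1.4 -6.8]; 0.075 [ 1.8 -8.5]; 0.1 [  2.6 -11.3]; 0.15 [  4.3 -16.8]; 0.3 [ 11.1 -32.7]; 0.45 [ 20.2 -47.5];
```

View pics/t24.png

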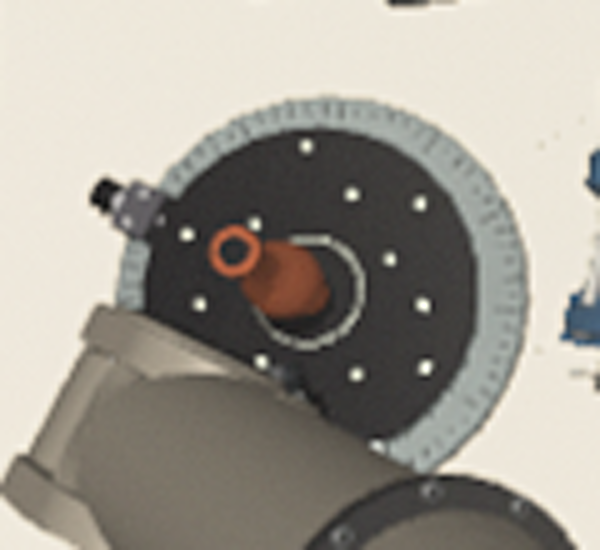

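```bash
python3 - <<'E'
from h import *
a=dict(np.load('t22.npz'));b=dict(np.load('t24.npz'))
C=np.array([.515,.3092])
kp=ray(a,88.67,187.67,.025);d=C-kp[:2];d/=np.linalg.norm(d)
print('6mm pred',proj(a,[*(kp[:2]+.006*d),.025])-proj(a,kp), kp)
s=(slice(180,198),slice(80,97))
def cen(f):
    g=cv2.cvtColor(f['color'],cv2.COLOR_BGR2GRAY).astype(float)[s];return g
ga,gb=cen(a),cen(b)
for th in(60,80,100):
    o=[]
    for g in(ga,gb):
        w=np.clip(th-g,0,None);v,u=np.mgrid[:g.shape[0],:g.shape[1]];w[:,13:]=0;o.append(((w*u).sum()/w.sum(),(w*v).sum()/w.sum()))
    print(th,np.subtract(o[1],o[0]))
cv2.imwrite('pics/pin.png',cv2.resize(np.hstack([x['color'][178:200,78:105] for x in(a,b)]),None,fx=12,fy=12,interpolation=0))
s0=dict(np.load('s14.npz'));f=grab('scene','s24')
cv2.imwrite('pics/pins.png',cv2.resize(np.hstack([x['color'][278:312,112:150] for x in(s0,f)]),None,fx=9,fy=9,interpolation=0))
k3=[*kp[:2],.025];print('scene 6mm pred',proj(f,[*(kp[:2]+.006*d),.025])-proj(f,k3),proj(f,k3))
E
```

```text
6mm pred [1.80958112 0.8833631 ] [0.58031731 0.43597711 0.025     ]
60 [1.77758312 0.92279172]
80 [1.64552207 0.86514886]
100 [1.57825413 0.93410835]
scene 6mm pred [ 2.64043293 -0.95851891] [122.4338146  293.66846066]
```

View pics/pin.png

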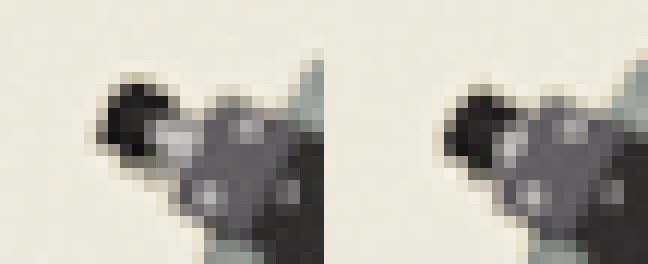

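View pics/pins.png

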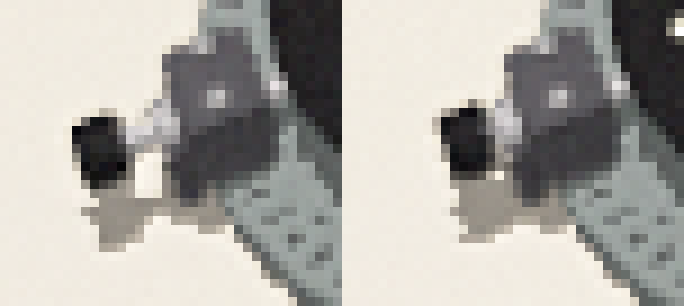

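The pin moved about 5.9 mm in both views, so it is fully home. I'll back the pusher off clockwise, then up and away.

Request:
play_rows(
  plan=[
    [-1, 5, 0, 0, 0, 0, 0],
    [-2, 11, 0, 0, 0, 0, 0],
    [-3, 16, 3, 0, 0, 0, 0],
    [-3, 16, 15, 0, 0, 0, 0],
    [-3, 16, 40, 0, 0, 0, 0],
    [-3, 16, 70, 0, 0, 0, 0],
    [-3, 12, 105, 0, 0, 0, 0],
    [-3, 0, 140, 0, 0, 0, 0],
    [-3, -25, 170, 0, 0, 0, 0],
    [-3, -60, 190, 0, 0, 0, 0],
    [0, -100, 200, 0, 0, 0, 0],
    [0, -145, 205, 0, 0, 0, 0],
  ],
)

```text
clock: 24.7
tcp_pos: [0.4018, 0.1433, 0.2165]
orientation: [2.006, 2.417, 0.004]
contact_force: [0.4, -0.7, -0.2]
grip_width: 0.0
```

Request:
play_rows(
  plan=[
    [0, -40, 0, 0, 0, 0, 0],
    [0, -80, 0, 0, 0, 0, 0],
    [0, -110, 0, 0, 0, 0, 0],
    [0, -120, 0, 0, 0, 0, 0],
    [0, -120, 0, 0, 0, 0, 0],
  ],
)

```text
clock: 25.2
tcp_pos: [0.4011, 0.0228, 0.2148]
orientation: [-2.011, -2.413, 0.001]
contact_force: [0.6, 0.6, 0.3]
grip_width: 0.0003
```

```bash
python3 st.py 25; echo; python3 look.py 26; python3 tilt.py 26 .5143 .3102|grep z;python3 -c "
from h import *
for n in('scene','top'):
    f=grab(n,n+'f');cv2.imwrite(f'pics/{n}fb.png',cv2.resize(f['color'],None,fx=1.5,fy=1.5))"
```

```text
dots 13 16 rot (np.float64(0.6600000000000007), np.float64(0.0008278198486545509))
clock 25.25 tcp [0.4013 0.0242 0.2147] pusher ang 4.332467253167113 rad 0.3068 yawA 3.3246716353749424
F [ 0.38 -0.46  0.5 ] M [ 0.022 -0.056  0.037] pin (np.float64(90.35), np.float64(188.35), 20)
0.03 [ 8.6 -3.3]; 0.05 [14.4 -5.3]; 0.06 [17.3 -6.3]; 0.075 [21.7 -7.7]; 0.1 [29.  -9.9]; 0.15 [ 43.9 -13.8]; 0.3 [ 89.3 -20.9]; 0.45 [135.3 -21.1]; 
[ 0.18   0.013 -0.394  2.11   0.006  1.02  -0.033] [0.40126835 0.02423478 0.21469642] 25.25 -0.00017210113108912648 [ 0.38 -0.46  0.5 ] [ 0.022 -0.056  0.037]
G [0.4013 0.0242 0.2737] z_t [-0.  0. -1.] y [ 0.983  0.182 -0.   ]
220 5 z 0.1933 side mm -5.4 w 5
224 5 z 0.1829 side mm -0.7 w 10
228 7 z 0.1712 side mm -0.4 w 7
232 7 z 0.1591 side mm -1.0 w 7
236 6 z 0.147 side mm -0.6 w 6
240 7 z 0.1347 side mm -0.2 w 7
244 11 z 0.1213 side mm -3.1 w 11
248 16 z 0.1086 side mm -2.7 w 16
252 17 z 0.0959 side mm -1.2 w 18
256 18 z 0.083 side mm 0.3 w 18
260 15 z 0.0696 side mm 0.8 w 15
264 12 z 0.0559 side mm 1.2 w 12
268 11 z 0.0412 side mm -0.7 w 11
272 7 z 0.0274 side mm 1.0 w 7
```

View pics/s26.png

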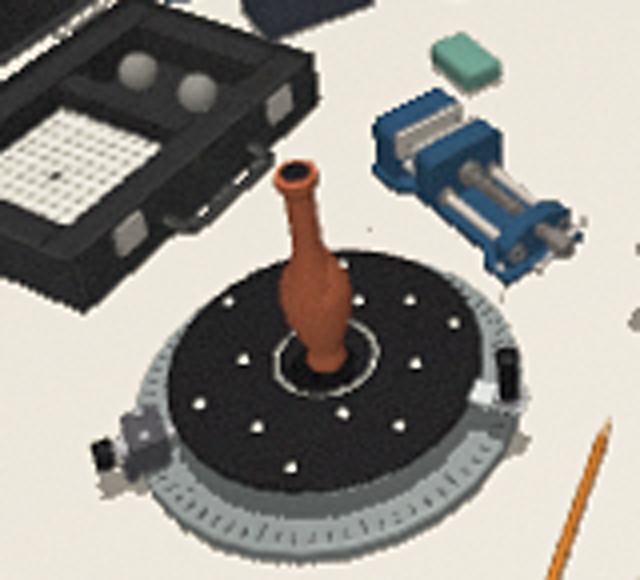

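View pics/topfb.png

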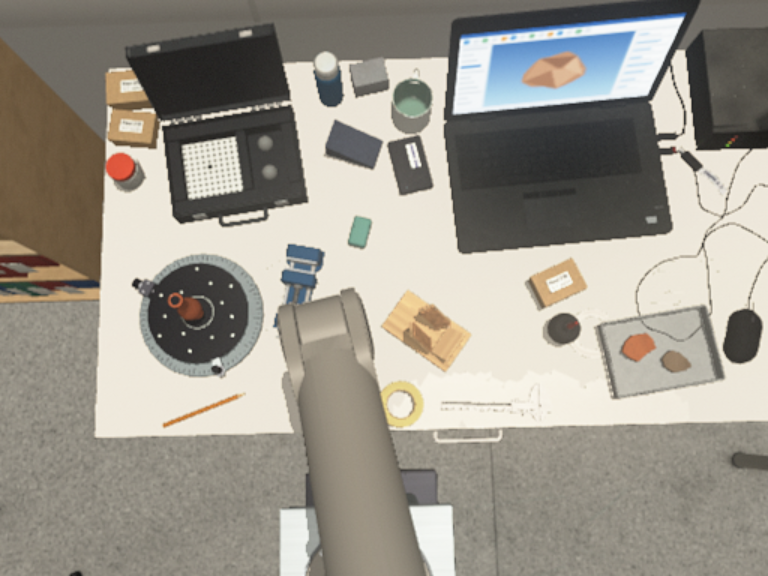

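View pics/scenefb.png

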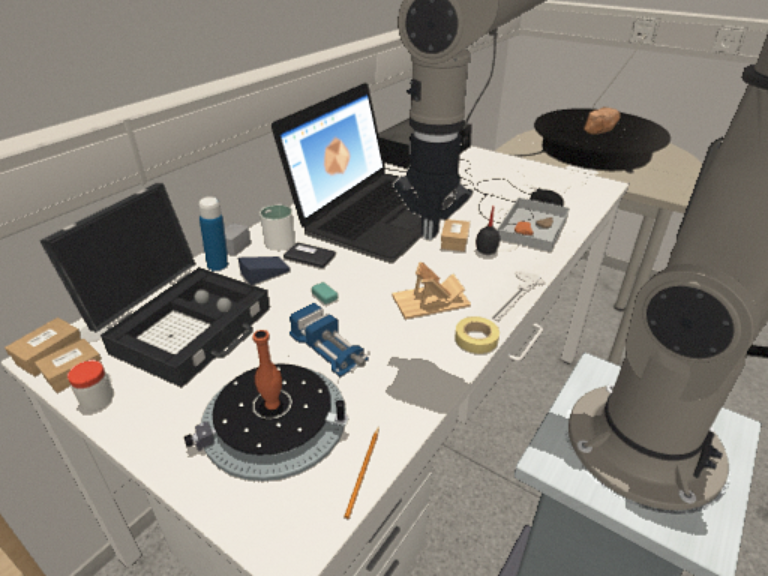

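```bash
python3 -c "
from bench import r
print(r.hand_in())"
```

```text
the job is handed in; nothing more can be done
None
```

I lifted the flask from its cradle, stood it upright inside the printed ring and let go. I then pushed the turntable's handle anticlockwise in small checked steps until the index pin dropped into its notch. The job was handed in at about 25 s.

**Last checks:**
- **Pin:** its end knob moved inward about 5.9 mm in the top view and visibly in the scene view, and stayed there after the arm left. The platter had turned about 0.65–0.66 rad and ran ahead of the pusher on its own at the end.
- **Flask:** it stands upright within about a degree, with its foot within 2–3 mm of the ring's centre.
- **Bystanders:** the air blower, card box and putty look unmoved in the before and after pictures. I judged this by eye, not by measurement.
- **Arm:** the gripper is clear of everything and the force reading is only noise.

**What disagreed:**
- **Finger tips:** in the pictures they sat about 41 mm behind the reported TCP, along the tool axis. I confirmed this with a tilt test in free air and corrected for it before gripping.
- **Wrist limit:** while hovering over the platter, joint 6 came to its lower limit (read 0.169, limit 0.17). I turned the grip 32° round the flask's axis before lowering it.
- **Placing force:** the flask met the platter with about 9 N before I eased off.
- **Final platter angle:** the last two readings were 0.652 and 0.660 rad. I took the difference as measurement noise.

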